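Load the bolted screw case and bolt it shut again

TASK

Unbolt the wooden case and swing its lid up past upright so that it stays open. Put every screw pot from the bench upright into its own socket in the case, lugs between the clips, and twist it clockwise until its lugs lock under the clips. With all pots locked, close the lid fully, then slide the barrel bolt all the way across over the lid, and only then turn its handle right down into the notch. Leave the other tools on the bench where they are.

Things in the scene. Friction and masses are not known exactly. Their poses are not given: they have to be found in the camera images.
- pot_a_mid (a point): screw pot (may be absent): round blue plastic pot, grey lid, 50 mm diameter, 64 mm tall, upright, 85 to 170 g. Two lugs stick out of its wall on opposite sides along the point's x axis: 12 mm wide, reaching 34 mm from the pot's axis, 8 to 14 mm above its underside. The point is the pot's centre, 32 mm above its underside; z is up. Pots are alike
- pot_b_mid (a point): screw pot (may be absent): round blue plastic pot, grey lid, 50 mm diameter, 64 mm tall, upright, 85 to 170 g. Two lugs stick out of its wall on opposite sides along the point's x axis: 12 mm wide, reaching 34 mm from the pot's axis, 8 to 14 mm above its underside. The point is the pot's centre, 32 mm above its underside; z is up. Pots are alike
- pot_c_mid (a point): screw pot (may be absent): round blue plastic pot, grey lid, 50 mm diameter, 64 mm tall, upright, 85 to 170 g. Two lugs stick out of its wall on opposite sides along the point's x axis: 12 mm wide, reaching 34 mm from the pot's axis, 8 to 14 mm above its underside. The point is the pot's centre, 32 mm above its underside; z is up. Pots are alike
- socket0 (a point): right-hand twist-lock socket (farthest from the bolt). The point is its centre on the case floor, 8 mm above the bench; axes as the case: x towards the hinge side, y along the case towards the bolt. A pot stands on the floor in a square frame 6 mm high, 57 mm inside. At +y and -y stands a clip 30 mm wide along x; its overhang, 18 to 23 mm above the floor, reaches in to 29 mm from the centre
- socket1 (a point): middle socket, as socket0. Locking: a pot goes straight down past the clips when its lug line is turned 0.9 to 1.57 rad anticlockwise (from above) of the socket's y axis; then turned clockwise the lugs run under both overhangs and meet stops when the lug line lies along y, or up to 0.1 rad past it: locked. About 3 mm play sideways
- socket2 (a point): left-hand socket (next to the bolt), as socket0. The sockets are 85 mm apart along y. Inner faces of the case walls are 60 mm from the socket centres in x, and 57 mm in y from the end sockets; the wall tops are 80 mm above the bench
- lid (a joint): plywood lid of the case, 136 mm from hinge to free edge, 300 mm along y, 10 mm thick; round knob (28 mm diameter, 34 mm high) on its outer face, 115 mm from the hinge at mid-length. 0 = shut, 1.57 = upright, grows as it opens (to 2.0, leaning away from the robot). Stays where it is left; 1 to 5 N at the free edge moves it
- lid_hinge (a point): hinge line of the lid at mid-length, on the far (+x) wall's top edge, 80 mm above the bench; the hinge runs along the case's y; axes as the case
- lid_edge (a point): middle of the lid's free edge, on its outer face (the face that is up when shut); turns with the lid
- bolt (a joint): slide of the steel barrel bolt on the deck at the case's left (+y) end: 0 = drawn, 0.050 m = fully home (end stop), the rod then reaching 35 mm over the shut lid through its staple. Slides towards the case's -y; friction about 1.5 N. The rod lies along y, 12 mm thick, axis 101 mm above the bench; it is clear of the lid below 0.013, else it blocks it
- bolt_handle (a joint): turn of the bolt's handle about the rod: 0 = straight up, 1.57 = lying flat towards the case's -x (the robot's side), down in the notch; leans back to -0.25 at most. Friction 0.04 Nm; stays where left. It can be turned past about 1.0 only in the notch, with the bolt home within 3 mm; down there it locks the bolt. Starts down
- handle_grip (a point): point on the bolt's handle, a round steel bar 11 mm thick reaching 60 mm from the rod's axis. The point lies 40 mm from the rod's axis; its z axis runs along the bar, away from the rod. It moves with the slide and the turn
- notch (a point): centre of the notch: a 17 mm gap along y between two aluminium cheeks (16 mm along x, tops 111 mm above the bench), 22 mm towards -x from the rod's axis, 101 mm above the bench; axes as the case. The deck is 80 mm above the bench, 55 mm under the handle's end. The handle's end sticks out 30 mm past the cheeks when down
- screwdriver: bystander, to be left alone: yellow-handled screwdriver, 200 mm long, 26 mm thick, lying
- hammer: bystander, to be left alone: claw hammer, 260 mm long, lying
- spanner: bystander, to be left alone: chrome adjustable spanner, 240 mm long, 12 mm thick, lying
- cork_block: bystander, to be left alone: cork sanding block 65 x 40 x 22 mm
- paint_tin: bystander, to be left alone: paint tin, 90 mm diameter, 110 mm tall
- nail_jar: bystander, to be left alone: glass jar of nails, 64 mm diameter, 85 mm tall

How it is judged (in metres and radians):
On the way, in this order (a step that is already met when the one before it is completed fails the run):
1. the lid stands open, the bolt drawn (value of joint lid above 1.4 rad and value of joint bolt below 0.035 m), for 0.2 s.
2. every pot present is locked in a socket (((horizontal distance between pot_a_mid and socket0 below 0.007 m and z of pot_a_mid in the frame of socket0 below 0.037 m and angle between the x axis of pot_a_mid and the y axis of socket0, either way round below 0.22 rad) or (horizontal distance between pot_a_mid and socket1 below 0.007 m and z of pot_a_mid in the frame of socket1 below 0.037 m and angle between the x axis of pot_a_mid and the y axis of socket1, either way round below 0.22 rad) or (horizontal distance between pot_a_mid and socket2 below 0.007 m and z of pot_a_mid in the frame of socket2 below 0.037 m and angle between the x axis of pot_a_mid and the y axis of socket2, either way round below 0.22 rad)) and ((horizontal distance between pot_b_mid and socket0 below 0.007 m and z of pot_b_mid in the frame of socket0 below 0.037 m and angle between the x axis of pot_b_mid and the y axis of socket0, either way round below 0.22 rad) or (horizontal distance between pot_b_mid and socket1 below 0.007 m and z of pot_b_mid in the frame of socket1 below 0.037 m and angle between the x axis of pot_b_mid and the y axis of socket1, either way round below 0.22 rad) or (horizontal distance between pot_b_mid and socket2 below 0.007 m and z of pot_b_mid in the frame of socket2 below 0.037 m and angle between the x axis of pot_b_mid and the y axis of socket2, either way round below 0.22 rad)) and ((horizontal distance between pot_c_mid and socket0 below 0.007 m and z of pot_c_mid in the frame of socket0 below 0.037 m and angle between the x axis of pot_c_mid and the y axis of socket0, either way round below 0.22 rad) or (horizontal distance between pot_c_mid and socket1 below 0.007 m and z of pot_c_mid in the frame of socket1 below 0.037 m and angle between the x axis of pot_c_mid and the y axis of socket1, either way round below 0.22 rad) or (horizontal distance between pot_c_mid and socket2 below 0.007 m and z of pot_c_mid in the frame of socket2 below 0.037 m and angle between the x axis of pot_c_mid and the y axis of socket2, either way round below 0.22 rad))), for 0.2 s.
3. the lid is shut on the locked pots, the bolt not yet across (all of step 2 and value of joint lid below 0.04 rad and value of joint bolt below 0.035 m), for 0.2 s.
4. the bolt is fully across, its handle not yet down (value of joint lid below 0.04 rad and value of joint bolt above 0.046 m and value of joint bolt_handle below 1.2 rad), for 0.1 s.
5. the handle is down in the notch (value of joint bolt above 0.046 m and value of joint bolt_handle above 1.42 rad), for 0.2 s.
At the end, for the whole second after the job is handed in: Every pot present stands in a socket (within 7 mm of its centre, on the floor within 5 mm) with its lug line within 0.22 rad of the socket's y axis; the lid is shut within 0.04 rad; the bolt is within 4 mm of fully home; its handle is turned past 1.42 rad down in the notch (all of step 2 and all of step 5 and value of joint lid below 0.04 rad); the robot touches nothing.
It fails at once if a bystander tool, tin, jar or block is moved more than 5 cm (distance of any of screwdriver, hammer, spanner, cork_block, paint_tin, nail_jar from where it was at the start of the episode above 0.05 m).
Of pot_a, pot_b, pot_c only 2 to 3 are there at a start; the rules pass over those that are not, and their reading is None.
At some moment in a run one of pot_a, pot_b, pot_c may be knocked a few centimetres aside while the robot is not near it.
It also fails if it takes over 210 s, if anything falls off the work surface, if the arm or the gripper's body presses on something with over 40 N, if the wrist force passes 120 N, or if a joint passes its speed limit or range.

ROBOT

A 6-joint arm with a two-finger parallel gripper is mounted at the origin on the work surface. World frame = base frame: x ahead of the robot, y to its left, z up, the work surface at z = 0. Lengths are in mm, angles in degrees, forces in N, time in s.
With the tool pointing down it reaches from about 350 to 850 mm from the base axis. Payload 8.1 kg.
Tool frame: the origin (TCP) lies between the finger pads; the fingertips stand 8 mm ahead of it and the grasp point (between the pads) lies 11 mm behind it (r.tip_extent is the distance from the TCP to the fingertips, in mm); z points along the fingers, y is the direction in which the jaws open and shut (so a half turn about z gives the same grasp; the last joint's range is limited). The gripper opens to 85 mm and grips with 20 to 120 N. Pads are 22 mm wide; open, the fingers measure 114 mm over their backs; the gripper's body (76 mm by 85 mm) begins 54 mm behind the grasp point. The pads swing forward as they close: fully open they stand 13 mm farther back than shut.
Start: joints at [-81.039, 7.471, 85.268, -0, 87.261, -4.893], TCP at [143.691, -582.545, 239.292] pointing down, gripper open.
Joint ranges: [-169.43, 169.43], [-51.17, 129.36], [1.28, 143.12], [-76.62, 256.62], [0, 156.53], [-152.29, 152.29]. Speed limits (degrees/s): [136.94, 136.94, 159.86, 180, 180, 180].

INTERFACE

Orientations are given as [roll, pitch, yaw] about the fixed x, y, z axes, in that order (R = Rz(yaw) Ry(pitch) Rx(roll)).
In Python, from bench import sensors, viewer, hand_in, r gives the robot as it stands. The module is installed in compiled form; this text tells all that it offers.
- The arm moves only by the tool move_arm, never from a script. Its argument "rows" is a list that holds one entry, the list of rows, each a list of 6 numbers: the shift along the tool's x, y, z in m, then the turn, a rotation vector about the tool's x, y, z in degrees. In form: [[[tx, ty, tz, rx, ry, rz], ...]]. A call has 1 to 20 rows; each row is the pose to reach, as a shift and turn from the pose commanded when the call began, along the tool's axes at that moment; what a row does not reach only later rows make up. A row lasts 1/10 s, in which the tool goes at most 50 mm and 8.59 degrees, less where a joint would pass 70% of its speed; a pose out of reach is approached as far as the arm can. A call with a gripper value outside its range is refused whole. "grip" is the opening, from 0 (shut) to 1 (fully open), set as the call begins (left out, the last holds). The fingers move at their own pace and stop on an object; "newtons" is the grip in N (left out, the last holds). Time passes only in rows, so rows that repeat a pose let the fingers close. It gives the time, the measured TCP pose, the force and the opening at its end, in the units of the state.
- sensors.sense(): the state, without advancing time (a new reading comes with each control period).
- viewer.snapshot(name): name is "scene" or "top" or "wrist"; returns a dict with "color" (480x640x3 uint8, red, green, blue), "camera_matrix" (3x3 intrinsics, pixels), "R" (3x3) and "t" (3): a world point X has camera coordinates R X + t. Camera axes: x right, y down, z forward; pixel columns grow to the right and rows downward; lengths in mm; the calibration is good to about 2 mm. A picture is of the moment at which its call begins. There is no depth.
- hand_in(): hands the job in, once; it reports no verdict.
The state is a dict: "time": time; "joint_pos": joint angles; "qd": joint speeds; "joint_efforts": joint torques, N m; "tool_pos": TCP position; "tcp_rot": TCP orientation; "ft_force": force on the tool from outside, world axes, zero at the start; "wrist_torque": the same for the moment, N m; "finger_gap": finger opening in mm.
Only numpy, scipy, OpenCV 4.12 (cv2) and the standard library are available. Lean on these libraries where they do the work, as an engineer would, in place of code of your own. Each camera call takes 0.05 s, during which the arm holds its last target.

## Working session

There is one attempt and no reset: what is moved stays moved. The work goes in short steps, Python scripts to look and compute and a tool call to move; the robot and the scene stay as the last step left them, time stands still between calls to the robot, and variables do not carry over. Pictures are saved under pics/ and viewed, and the job is handed in when it is done.

Besides the shell and the picture viewer there is one more tool, called after "Call:" as name(argument=value, ...) on one line, values as JSON. move_arm: Moves the arm, as the interface text tells. Its arguments: {"type":"object","properties":{"rows":{"type":"array","items":{"type":"array","items":{"type":"array","items":{"type":"number"}}}},"grip":{"type":"number"},"newtons":{"type":"number"}},"required":["rows"]}

```bash
mkdir -p pics
cat > h.py <<'E'
import numpy as np, cv2, json
from bench import sensors, viewer, hand_in, r
from scipy.spatial.transform import Rotation as Ro
def snap(n,f):
    d=viewer.snapshot(n); cv2.imwrite('pics/'+f+'.png',d['color'][:,:,::-1]); np.savez('pics/'+f+'.npz',**{k:np.array(d[k]) for k in d}); return d
def load(f): return dict(np.load('pics/'+f+'.npz'))
def ray(d,u,v,z):
    K=np.array(d['camera_matrix']);R=np.array(d['R']);t=np.array(d['t'])
    c=-R.T@t; w=R.T@np.linalg.solve(K,[u,v,1]); s=(z-c[2])/w[2]; return c+s*w
def proj(d,X):
    X=np.atleast_2d(X); p=(d['R']@X.T).T+d['t']; q=(d['camera_matrix']@p.T).T; return q[:,:2]/q[:,2:]
def crop(f,x0,y0,x1,y1,s,o):
    im=cv2.imread('pics/'+f+'.png')[y0:y1,x0:x1]; cv2.imwrite('pics/'+o+'.png',cv2.resize(im,None,fx=s,fy=s,interpolation=cv2.INTER_CUBIC))
E
python3 - <<'E'
from h import *
np.set_printoptions(precision=2,suppress=True)
print(sensors.sense())
for n in ['scene','top','wrist']:
    d=snap(n,n+'0'); print(n,d['camera_matrix'],-np.array(d['R']).T@d['t'],np.array(d['R'])[2])
E
```

```text
{'time': 0.0, 'joint_pos': array([-81.04,   7.51,  85.33,   0.  ,  87.26,  -4.89]), 'qd': array([ 0.01, -0.02,  0.07,  0.03,  0.07,  0.03]), 'joint_efforts': array([ -0.  , -56.94, -50.06,  -0.  ,   0.01,   0.  ]), 'tool_pos': array([ 143.6 , -582.01,  238.23]), 'tcp_rot': array([-179.89,   -0.01,   13.85]), 'ft_force': array([-0.34,  0.85, -0.05]), 'wrist_torque': array([ 0.01, -0.  ,  0.02]), 'finger_gap': 84.82293651064522}
scene [[568.23   0.   310.68]
 [  0.   568.23 243.69]
 [  0.     0.     1.  ]] [1091.04  747.78 1292.4 ] [-0.34 -0.51 -0.79]
top [[589.31   0.   319.59]
 [  0.   589.31 251.18]
 [  0.     0.     1.  ]] [ 332.68    6.03 1740.03] [ 0.15 -0.01 -0.99]
wrist [[389.22   0.   323.31]
 [  0.   389.22 239.21]
 [  0.     0.     1.  ]] [ 216.56 -564.73  371.96] [-0.28 -0.07 -0.96]
```

View pics/scene0.png

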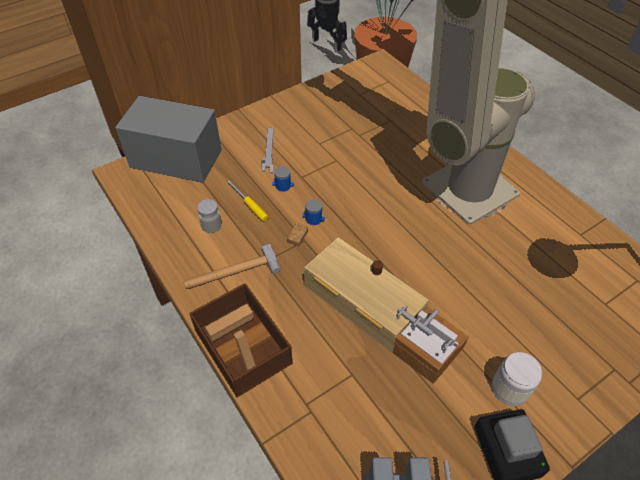

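View pics/top0.png

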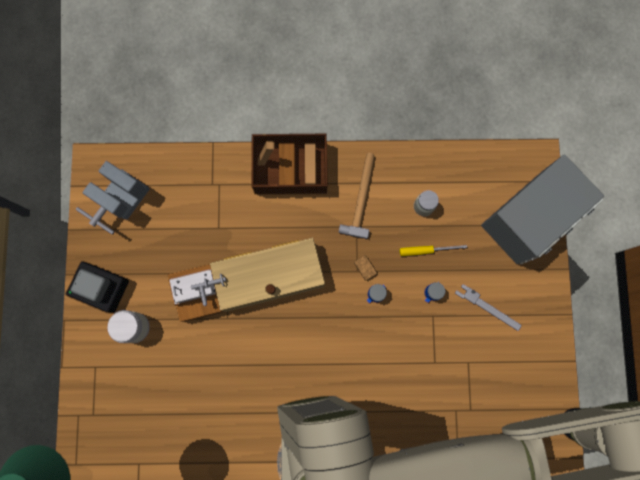

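View pics/wrist0.png

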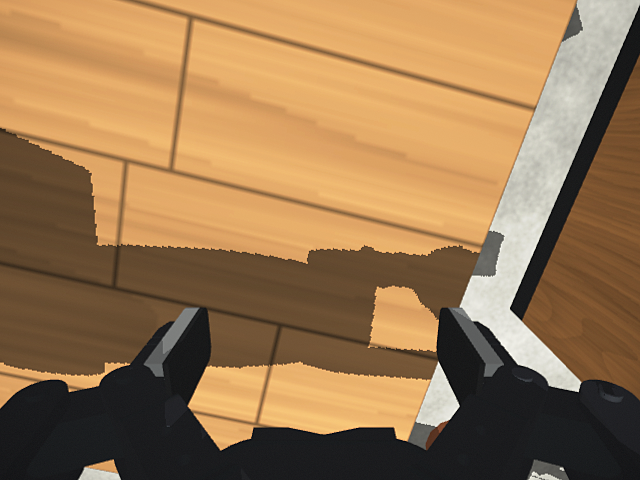

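The pictures show two pots, at top px (377,294) and (435,292). The case is at about (250,280), with the bolt deck at its left end at about (195,288).

Run:
```python
from h import *
crop('top0',160,220,340,330,4.4,'t0c'); crop('scene0',290,230,480,385,4,'s0c'); crop('top0',340,240,530,340,4.2,'t0p')
```

```text
(no output)
```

View pics/t0c.png

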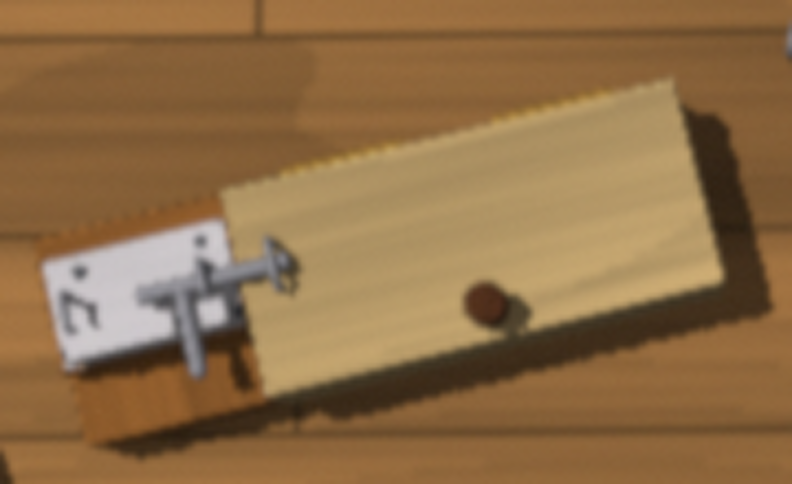

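View pics/s0c.png

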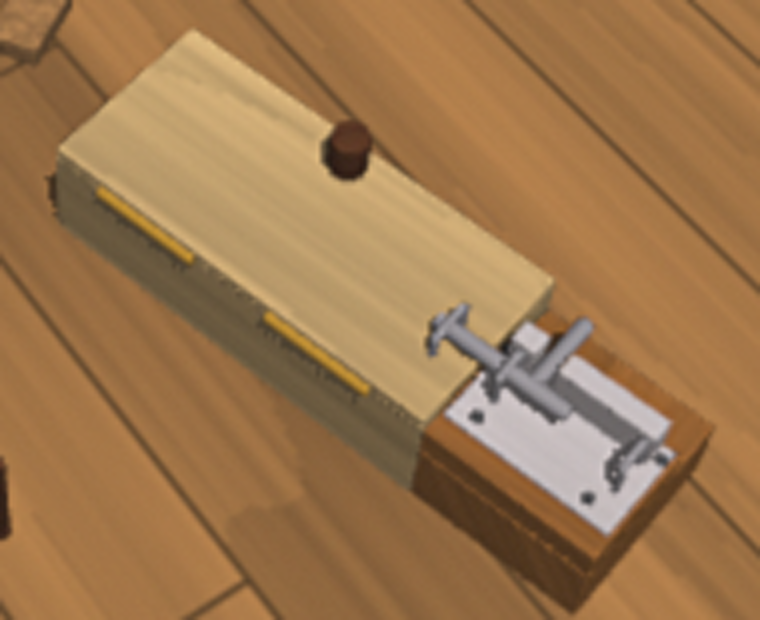

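View pics/t0p.png

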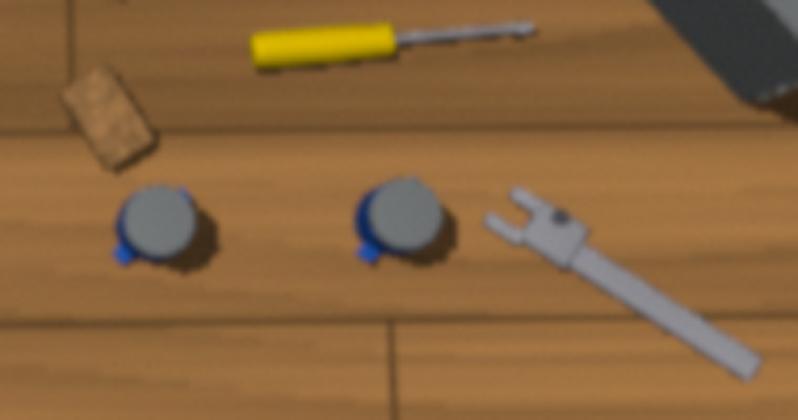

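Run:
```python
from h import *
from scipy.optimize import least_squares
np.set_printoptions(precision=1,suppress=True)
T=load('top0');S=load('scene0')
tc=np.array([[222,188],[673,80],[724,281],[265,397]])/4.4+[160,220]   # FL FR NR NL
sc=np.array([[428,418],[60,152],[193,30],[553,283]])/4+[290,230]
for a,b in zip(tc,sc): print(ray(T,*a,90),ray(S,*b,90))
loc=np.array([[68,150],[68,-150],[-68,-150],[-68,150]])
def model(p,loc,z):
    c,s=np.cos(p[2]),np.sin(p[2]); return np.c_[loc@np.array([[c,s],[-s,c]])+p[:2],np.full(len(loc),z)]
def f(p):
    X=model(p,loc,90); return np.r_[(proj(T,X)-tc).ravel(),(proj(S,X)-sc).ravel()]
q=least_squares(f,[450,250,.25]); print(q.x,np.degrees(q.x[2]),q.fun)
# scene-only/top only
for D,cc in((T,tc),(S,sc)):
    qq=least_squares(lambda p:(proj(D,model(p,loc,90))-cc).ravel(),[450,250,.25]); print(qq.x)
print('knob',ray(T,485/4.4+160,304/4.4+220,124),'pots',[ray(T,x/4.2+340,y/4.2+240,64) for x,y in((160,222),(405,215))])
print('pot S',[ray(S,a,b,64) for a,b in((314,206),(283,173))])
```

```text
[559.7 301.8  90. ] [556.9 307.1  90. ]
[626.7  11.8  90. ] [630.4  21.3  90. ]
[496.1 -19.4  90. ] [499.8 -12.4  90. ]
[425.7 272.4  90. ] [432.6 277.2  90. ]
[528.1 144.7   0.2] 13.457509269932164 [-1.6  0.1 -1.  -0.8 -0.8 -0.3 -0.8 -0.5 -1.   0.3 -1.  -1.9 -0.1 -1.6
  1.  -1.8]
[527.1 141.6   0.2]
[529.7 147.8   0.2]
knob [480.  130.5 124. ] pots [array([ 471.1, -172. ,   64. ]), array([ 473.9, -338.5,   64. ])]
pot S [array([ 476.8, -163.2,   64. ]), array([ 479.2, -327.6,   64. ])]
```

```bash
cat >> h.py <<'E'
def plan(pos,yaw,tilt=0,s=None):
    """tool pointing down yaw deg; tilt = rotation about tool y (deg). prints row"""
    s=s or sensors.sense()
    R0=Ro.from_euler('xyz',s['tcp_rot'],degrees=True)
    R1=Ro.from_euler('xyz',[180,0,yaw],degrees=True)*Ro.from_euler('y',tilt,degrees=True)
    d=R0.inv().apply(np.array(pos)-s['tool_pos'])/1000; w=(R0.inv()*R1).as_rotvec(degrees=True)
    print('row',np.round(d,4).tolist(),np.round(w,2).tolist()); return d,w
E
python3 - <<'E'
from h import *
np.set_printoptions(precision=1,suppress=True)
T=load('top0');S=load('scene0')
print(ray(T,205,305.2,101),ray(S,290+585/4,230+325/4,101),'rod',ray(T,160+185/4.4,220+290/4.4,101))
plan([480,230,330],13.5)
E
```

```text
[439.5 313.  101. ] [442.5 315.2 101. ] rod [493.3 322.1 101. ]
row [0.5211, -0.7081, -0.0905] [-0.08, -0.01, 0.36]
```

Call:
move_arm(rows=[[[0.15, -0.12, -0.09, 0, 0, 0], [0.43, -0.34, -0.09, 0, 0, 0], [0.43, -0.34, -0.09, 0, 0, 0], [0.43, -0.34, -0.09, 0, 0, 0], [0.43, -0.34, -0.09, 0, 0, 0], [0.43, -0.34, -0.09, 0, 0, 0], [0.43, -0.34, -0.09, 0, 0, 0], [0.43, -0.34, -0.09, 0, 0, 0], [0.43, -0.34, -0.09, 0, 0, 0], [0.52, -0.708, -0.09, 0, 0, 0], [0.52, -0.708, -0.09, 0, 0, 0], [0.52, -0.708, -0.09, 0, 0, 0], [0.52, -0.708, -0.09, 0, 0, 0], [0.52, -0.708, -0.09, 0, 0, 0], [0.52, -0.708, -0.09, 0, 0, 0], [0.52, -0.708, -0.09, 0, 0, 0], [0.52, -0.708, -0.09, 0, 0, 0], [0.52, -0.708, -0.09, 0, 0, 0], [0.52, -0.708, -0.09, 0, 0, 0], [0.52, -0.708, -0.09, 0, 0, 0]]])

```text
time: 2.15
tool_pos: [478.5, 232.0, 328.5]
tcp_rot: [-180.0, 0.1, 14.1]
ft_force: [-0.9, -1.0, -0.4]
finger_gap: 85.3
```

Run:
```python
from h import *
s=sensors.sense(); print(s['time'],s['tool_pos'],s['tcp_rot'],s['joint_pos'])
snap('wrist','w1')
```

```text
2.15 [478.5104829  231.95564977 328.5265824 ] [-1.79975844e+02  7.55369780e-02  1.40759208e+01] [ 2.03146831e+01 -4.20889049e+00  8.79477149e+01  3.24197280e-02
  9.63336391e+01  9.62423343e+01]
```

View pics/w1.png

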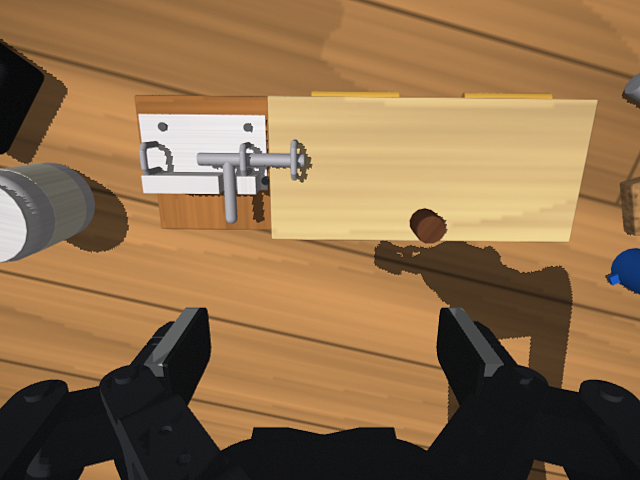

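The wrist picture shows the whole lid: corners at about (268,97), (597,100), (570,241) and (272,239). The handle runs from (229,160) to (232,221) and the knob top is near (434,230).

Run:
```python
from h import *
crop('w1',130,80,330,240,4,'w1c'); crop('w1',390,80,610,250,3.6,'w1d')
```

```text
(no output)
```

View pics/w1c.png

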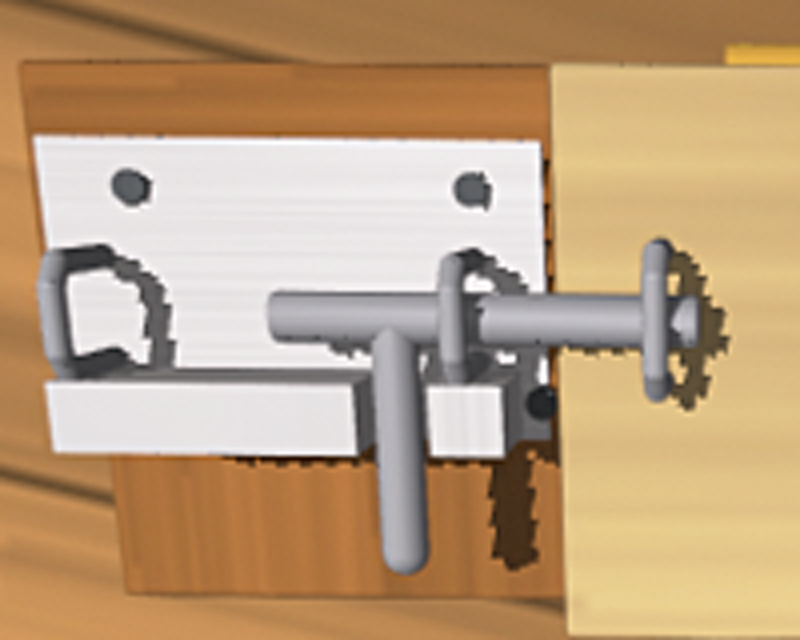

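View pics/w1d.png

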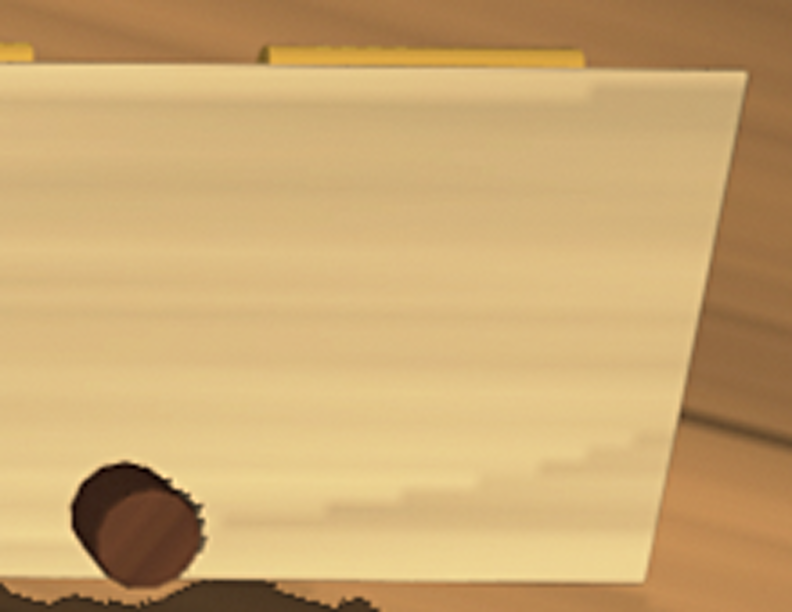

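Run:
```python
from h import *
from scipy.optimize import least_squares
np.set_printoptions(precision=1,suppress=True)
W=load('w1')
wc=np.array([[268,96.3],[597.8,100],[569.2,241.7],[272,238.8]])
loc=np.array([[68,150],[68,-150],[-68,-150],[-68,150]])
def model(p,loc,z):
    c,s=np.cos(p[2]),np.sin(p[2]); return np.c_[loc@np.array([[c,s],[-s,c]])+p[:2],np.full(len(loc),z)]
X=np.array([ray(W,*a,90) for a in wc]); print(X)
print([np.linalg.norm(X[i]-X[(i+1)%4]) for i in range(4)])
q=least_squares(lambda p:(proj(W,model(p,loc,90))-wc).ravel(),[528,145,.25]); print(q.x,np.degrees(q.x[2]),q.fun)
c=lambda x,y:(130+x/4,80+y/4)
print('handle root',ray(W,*c(397,335),101),'tip',ray(W,*c(406,562),101),'mid', ray(W,*c(401,450),101))
print('rod L',ray(W,*c(270,315),101),'R',ray(W,*c(697,322),101))
print('gap L',ray(W,*c(372,375),111),'R',ray(W,*c(428,383),111))
print('knob top',ray(W,390+151/3.6,80+538/3.6,124),'model',model(q.x,np.array([[68-115,0]]),124))
print('handle model xs', model(q.x,np.array([[-60,150]]),101))
```

```text
[[558.7 302.5  90. ]
 [628.   13.6  90. ]
 [497.9 -18.2  90. ]
 [428.4 271.4  90. ]]
[np.float64(297.1466225787205), np.float64(133.92406943576577), np.float64(297.87811986968404), np.float64(133.93730669190816)]
[527.9 142.2   0.2] 13.495777135247058 [-1.5 -0.8  1.9 -0.7  0.7  1.4 -1.1  1.3]
handle root [492.9 323.5 101. ] tip [440.5 312.1 101. ] mid [466.9 318.  101. ]
rod L [490.3 352.4 101. ] R [512.5 257.6 101. ]
gap L [484.4 325.4 111. ] R [485.7 312.9 111. ]
knob top [483.4 131.3 124. ] model [[482.2 131.2 124. ]]
handle model xs [[434.6 274.1 101. ]]
```

Run:
```python
from h import *
print(r.tip_extent)
plan([455,315,140],13.5); plan([455,315,94],13.5)
```

```text
8.0
row [-0.0022, -0.0879, 0.1886] [0.02, 0.08, 0.5]
row [-0.0021, -0.0879, 0.2346] [0.02, 0.08, 0.5]
```

Call:
move_arm(rows=[[[-0.002, -0.088, 0.05, 0, 0, -0.5], [-0.002, -0.088, 0.15, 0, 0, -0.5], [-0.002, -0.088, 0.185, 0, 0, -0.5], [-0.002, -0.088, 0.185, 0, 0, -0.5], [-0.002, -0.088, 0.185, 0, 0, -0.5], [-0.002, -0.088, 0.185, 0, 0, -0.5], [-0.002, -0.088, 0.185, 0, 0, -0.5], [-0.002, -0.088, 0.185, 0, 0, -0.5]]], grip=0.38)

```text
time: 3.0
tool_pos: [458.3, 314.6, 147.9]
tcp_rot: [-179.9, -0.3, 14.3]
ft_force: [0.7, 0.3, 1.0]
finger_gap: 32.0
```

Run:
```python
from h import *
s=sensors.sense(); print(s['time'],s['tool_pos'],s['tcp_rot'],s['finger_gap'])
snap('wrist','w2');plan([455,315,94],13.5)
```

```text
3.0 [458.32318794 314.61863101 147.94263902] [-179.93198782   -0.29891777   14.29943672] 31.958453374768236
row [-0.0033, -0.001, 0.0538] [-0.07, -0.3, 0.8]
```

View pics/w2.png

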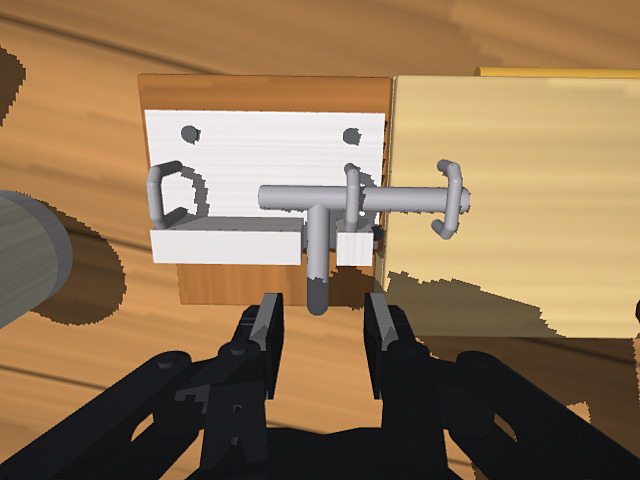

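Run:
```python
from h import *
np.set_printoptions(precision=1,suppress=True)
W=load('w2')
for p in((317,312),(317.5,285),(318,240),(318,199)): print(ray(W,*p,101))
print('tcp',proj(W,sensors.sense()['tool_pos']))
s=sensors.sense();plan([452.5,315.5,94],13.5)
```

```text
[439.  312.4 101. ]
[453.7 315.8 101. ]
[476.7 321.3 101. ]
[496.2 326.2 101. ]
tcp [[321.4 323.7]]
row [-0.0056, -0.0021, 0.0538] [-0.07, -0.3, 0.8]
```

Call:
move_arm(rows=[[[-0.005, -0.002, 0.0, 0, 0, 0.8], [-0.005, -0.002, 0.03, 0, 0, 0.8], [-0.005, -0.002, 0.049, 0, 0, 0.8], [-0.005, -0.002, 0.049, 0, 0, 0.8], [-0.005, -0.002, 0.049, 0, 0, 0.8], [-0.005, -0.002, 0.049, 0, 0, 0.8]]])

```text
time: 3.65
tool_pos: [451.7, 315.6, 97.2]
tcp_rot: [-180.0, -0.1, 13.5]
ft_force: [-0.2, -0.1, 0.4]
finger_gap: 32.5
```

Run:
```python
from h import *
s=sensors.sense(); print(s['time'],s['tool_pos'],s['tcp_rot'],s['finger_gap'])
snap('wrist','w3')
```

```text
3.65 [451.6761781  315.63034826  97.21444625] [-1.79957296e+02 -1.48528471e-01  1.35428502e+01] 32.46451714882287
```

View pics/w3.png

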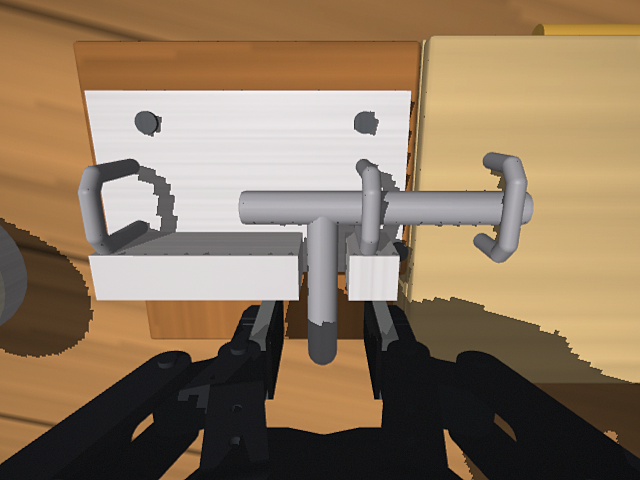

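Call:
move_arm(rows=[[[-0.004, 0, 0.002, 0, 0, 0], [-0.004, 0, 0.002, 0, 0, 0], [-0.004, 0, 0.002, 0, 0, 0], [-0.004, 0, 0.002, 0, 0, 0], [-0.004, 0, 0.002, 0, 0, 0], [-0.004, 0, 0.002, 0, 0, 0], [-0.004, 0, 0.002, 0, 0, 0]]], grip=0, newtons=25)

```text
time: 4.4
tool_pos: [446.7, 314.3, 93.4]
tcp_rot: [-180.0, -0.0, 13.6]
ft_force: [-2.4, 3.8, 1.7]
finger_gap: 9.5
```

Run:
```python
from h import *
s=sensors.sense(); print(s['time'],s['tool_pos'],s['tcp_rot'],s['finger_gap'],s['ft_force'])
a=np.radians(np.r_[6:91:6]); print(np.round(np.c_[.050*(1-np.cos(a)),-.050*np.sin(a)],4).tolist())
```

```text
4.4 [446.74899161 314.3441857   93.37481499] [-1.79979286e+02 -4.02215741e-03  1.35629793e+01] 9.534667683643796 [-2.37913685  3.78155202  1.727766  ]
[[0.0003, -0.0052], [0.0011, -0.0104], [0.0024, -0.0155], [0.0043, -0.0203], [0.0067, -0.025], [0.0095, -0.0294], [0.0128, -0.0335], [0.0165, -0.0372], [0.0206, -0.0405], [0.025, -0.0433], [0.0297, -0.0457], [0.0345, -0.0476], [0.0396, -0.0489], [0.0448, -0.0497], [0.05, -0.05]]
```

Call:
move_arm(rows=[[[0.0003, 0, -0.005, 0, 0, 0], [0.001, 0, -0.0105, 0, 0, 0], [0.0025, 0, -0.0155, 0, 0, 0], [0.0045, 0, -0.0205, 0, 0, 0], [0.0067, 0, -0.025, 0, 0, 0], [0.0095, 0, -0.0295, 0, 0, 0], [0.013, 0, -0.0335, 0, 0, 0], [0.0165, 0, -0.037, 0, 0, 0], [0.0205, 0, -0.0405, 0, 0, 0], [0.025, 0, -0.0435, 0, 0, 0], [0.0295, 0, -0.0457, 0, 0, 0], [0.0345, 0, -0.0476, 0, 0, 0], [0.0395, 0, -0.049, 0, 0, 0], [0.045, 0, -0.0497, 0, 0, 0], [0.05, 0, -0.05, 0, 0, 0], [0.05, 0, -0.05, 0, 0, 0]]])

```text
time: 6.0
tool_pos: [495.6, 326.0, 143.7]
tcp_rot: [-180.0, 0.0, 13.6]
ft_force: [-1.7, 4.2, -1.1]
finger_gap: 9.4
```

Run:
```python
from h import *
s=sensors.sense(); print(s['time'],s['tool_pos'],s['tcp_rot'],s['finger_gap'],s['ft_force'])
snap('wrist','w4')
```

```text
6.0 [495.58722099 325.98505557 143.6795958 ] [-1.79988640e+02  2.95519183e-02  1.35512574e+01] 9.443150185238224 [-1.72667299  4.19364586 -1.10468505]
```

View pics/w4.png

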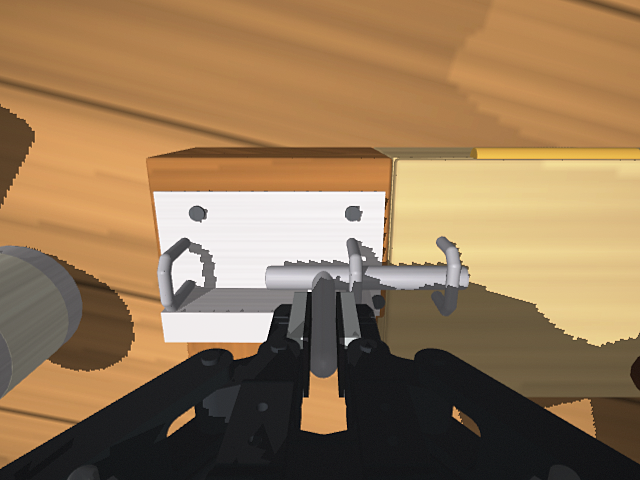

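The handle is upright between the pads at (322,300). Next I slide the bolt back.

Call:
move_arm(rows=[[[0, -0.006, 0, 0, 0, 0], [0, -0.012, 0, 0, 0, 0], [0, -0.018, 0, 0, 0, 0], [0, -0.024, 0, 0, 0, 0], [0, -0.03, 0, 0, 0, 0], [0, -0.036, 0, 0, 0, 0], [0, -0.042, 0, 0, 0, 0], [0, -0.047, 0, 0, 0, 0], [0, -0.049, 0, 0, 0, 0], [0, -0.049, 0, 0, 0, 0]]])

```text
time: 7.05
tool_pos: [483.8, 374.2, 143.5]
tcp_rot: [-180.0, -0.0, 13.6]
ft_force: [-2.5, 1.4, 4.7]
finger_gap: 9.8
```

Run:
```python
from h import *
s=sensors.sense(); print(s['time'],s['tool_pos'],s['tcp_rot'],s['finger_gap'],s['ft_force'])
snap('wrist','w5')
```

```text
7.05 [483.75677234 374.17562859 143.51311222] [-1.79952120e+02 -1.44865804e-02  1.35817577e+01] 9.760603799126628 [-2.52782316  1.38973958  4.74357752]
```

View pics/w5.png

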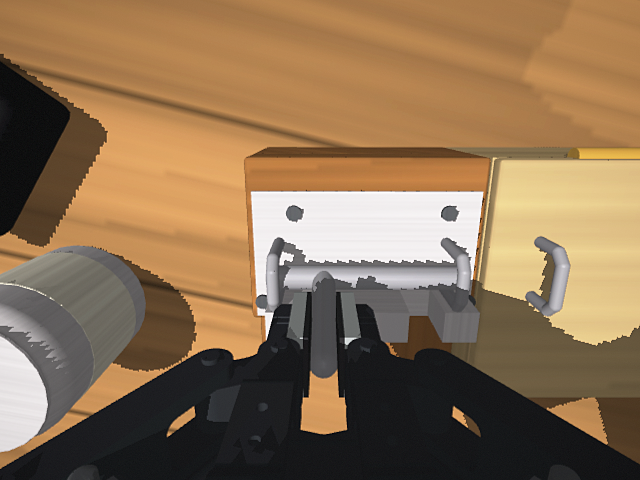

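Call:
move_arm(rows=[[[0, 0, 0, 0, 0, 0], [0, 0, 0, 0, 0, 0], [0, 0, 0, 0, 0, 0], [0, 0, -0.04, 0, 0, 0], [0, 0, -0.06, 0, 0, 0], [0, 0, -0.06, 0, 0, 0]]], grip=0.5)

```text
time: 7.7
tool_pos: [486.0, 374.5, 207.8]
tcp_rot: [-179.9, -0.4, 13.5]
ft_force: [0.2, 0.1, -0.4]
finger_gap: 42.6
```

Run:
```python
from h import *
s=sensors.sense(); print(s['time'],s['tool_pos'],s['tcp_rot'],s['finger_gap'],s['ft_force'])
plan([476,129.5,180],13.5)
```

```text
7.7 [486.01547748 374.51211434 207.76825585] [-179.87112449   -0.38553418   13.53739132] 42.57148064996785 [ 0.16599337  0.11741957 -0.39891163]
row [-0.0673, 0.2359, 0.0268] [-0.13, -0.39, 0.04]
```

Call:
move_arm(rows=[[[-0.012, 0.05, 0, 0, 0, 0], [-0.067, 0.236, 0.025, 0, 0, 0], [-0.067, 0.236, 0.025, 0, 0, 0], [-0.067, 0.236, 0.025, 0, 0, 0], [-0.067, 0.236, 0.025, 0, 0, 0], [-0.067, 0.236, 0.025, 0, 0, 0], [-0.067, 0.236, 0.025, 0, 0, 0], [-0.067, 0.236, 0.025, 0, 0, 0]]], grip=0.55)

```text
time: 8.5
tool_pos: [474.1, 128.9, 178.1]
tcp_rot: [-180.0, 0.0, 13.6]
ft_force: [0.8, 0.1, 1.3]
finger_gap: 46.7
```

Run:
```python
from h import *
s=sensors.sense(); print(s['time'],s['tool_pos'],s['tcp_rot'],s['finger_gap'],s['ft_force'])
d=snap('wrist','w6'); print(proj(d,s['tool_pos']))
```

```text
8.5 [474.10859076 128.94234326 178.08244608] [-1.79974703e+02  1.38815528e-03  1.35595947e+01] 46.708774044730134 [0.79877158 0.1210379  1.28270114]
[[321.7067765 323.7370768]]
```

View pics/w6.png

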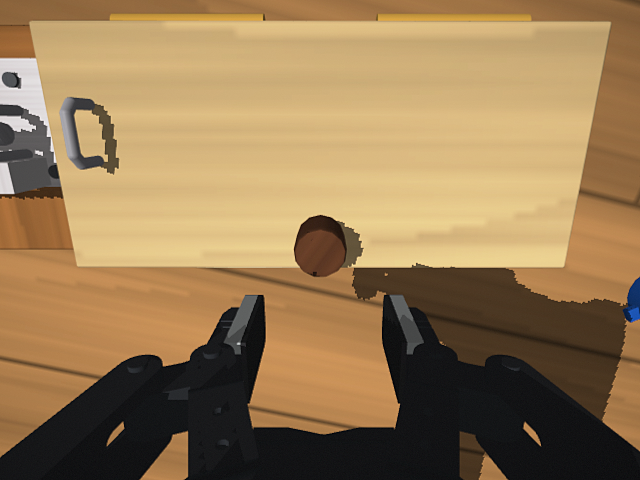

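Run:
```python
from h import *
from scipy.optimize import least_squares
np.set_printoptions(precision=2,suppress=True)
W=load('w6')
wc=np.array([[30,21.5],[611,22],[566.5,267.5],[77.5,267]])
loc=np.array([[68,150],[68,-150],[-68,-150],[-68,150]])
def model(p,loc,z):
    c,s=np.cos(p[2]),np.sin(p[2]); return np.c_[loc@np.array([[c,s],[-s,c]])+p[:2],np.full(len(loc),z)]
q=least_squares(lambda p:(proj(W,model(p,loc,90))-wc).ravel(),[528,145,.25]); print(q.x,np.degrees(q.x[2]),q.fun)
q=least_squares(lambda p:(proj(W,model(p,loc,p[3]))-wc).ravel(),[528,145,.25,90]); print(q.x,np.degrees(q.x[2]),q.fun)
print('knob',ray(W,320,253.5,124),model(q.x,np.array([[-47,0],[68,0]]),124))
```

```text
[527.62 142.3    0.24] 13.589348376405379 [-4.11 -0.85  5.12 -1.21  0.51  2.71 -1.71  3.33]
[528.02 142.41   0.24  87.07] 13.5888029947399 [-0.17 -0.36  1.18 -0.72 -2.23  0.34  1.02  0.95]
knob [483.39 132.25 124.  ] [[482.34 131.37 124.  ]
 [594.12 158.39 124.  ]]
```

Run:
```python
from h import *
plan([482.3,131.4,105],13.55)
a=np.radians(np.r_[5:101:5]); print(np.round(np.c_[.115*(1-np.cos(a))+.036*np.sin(a),-(.115*np.sin(a)+.036*(np.cos(a)-1))],3).tolist())
```

```text
row [0.0084, -0.0001, 0.0732] [-0.02, -0.0, 0.06]
[[0.004, -0.01], [0.008, -0.019], [0.013, -0.029], [0.019, -0.037], [0.026, -0.045], [0.033, -0.053], [0.041, -0.059], [0.05, -0.065], [0.059, -0.071], [0.069, -0.075], [0.079, -0.079], [0.089, -0.082], [0.099, -0.083], [0.109, -0.084], [0.12, -0.084], [0.13, -0.084], [0.141, -0.082], [0.151, -0.079], [0.161, -0.075], [0.17, -0.071]]
```

Call:
move_arm(rows=[[[0.0085, 0, 0.02, 0, 0, 0], [0.0085, 0, 0.05, 0, 0, 0], [0.0085, 0, 0.072, 0, 0, 0], [0.0085, 0, 0.072, 0, 0, 0], [0.0085, 0, 0.072, 0, 0, 0], [0.0085, 0, 0.072, 0, 0, 0]]])

```text
time: 9.15
tool_pos: [483.4, 131.1, 108.0]
tcp_rot: [180.0, -0.1, 13.6]
ft_force: [1.3, -0.4, 1.1]
finger_gap: 46.5
```

Call:
move_arm(rows=[[[0, 0, 0, 0, 0, 0], [0, 0, 0, 0, 0, 0], [0, 0, 0, 0, 0, 0], [0, 0, 0, 0, 0, 0], [0, 0, 0, 0, 0, 0]]], grip=0, newtons=30)

```text
time: 9.65
tool_pos: [483.0, 132.7, 108.4]
tcp_rot: [-179.8, -0.2, 13.6]
ft_force: [-4.5, 11.1, 7.1]
finger_gap: 26.9
```

Run:
```python
from h import *
s=sensors.sense(); print(s['time'],s['tool_pos'],s['tcp_rot'],s['finger_gap'],s['ft_force'])
d=snap('wrist','w7')
```

```text
9.65 [483.035849   132.74566798 108.3826986 ] [-1.79786978e+02 -1.77436299e-01  1.35835889e+01] 26.859017550542372 [-4.50138282 11.05134399  7.14268887]
```

View pics/w7.png

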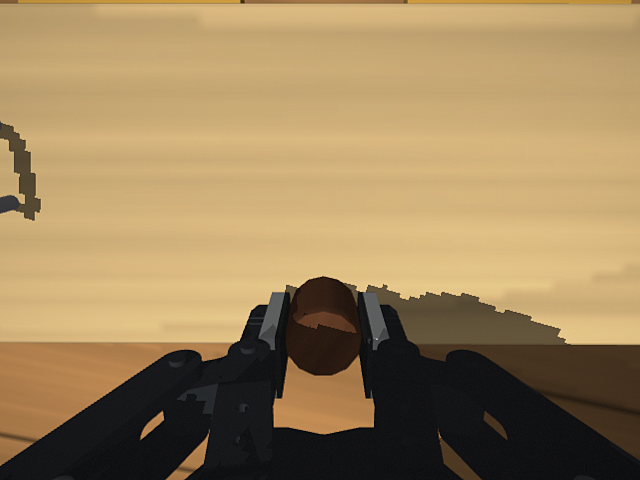

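Call:
move_arm(rows=[[[0.004, -0.001, -0.01, 0, 0, 0], [0.008, -0.0015, -0.019, 0, 0, 0], [0.013, -0.0015, -0.029, 0, 0, 0], [0.02, -0.0015, -0.037, 0, 0, 0], [0.027, -0.0015, -0.045, 0, 0, 0], [0.034, -0.0015, -0.053, 0, 0, 0], [0.042, -0.0015, -0.059, 0, 0, 0], [0.051, -0.0015, -0.065, 0, 0, 0]]])

```text
time: 10.5
tool_pos: [530.5, 144.2, 171.4]
tcp_rot: [-179.9, 0.2, 13.6]
ft_force: [-5.6, 5.2, -2.3]
finger_gap: 26.8
```

Run:
```python
from h import *
s=sensors.sense(); print(s['time'],s['tool_pos'],s['tcp_rot'],s['finger_gap'],s['ft_force'])
d=snap('wrist','w8');snap('scene','s8'); crop('s8',290,200,480,385,3,'s8c')
```

```text
10.5 [530.46663134 144.23421355 171.43883132] [-179.92181459    0.18620624   13.56878081] 26.753846402764832 [-5.64306172  5.17261862 -2.30776648]
```

View pics/s8c.png

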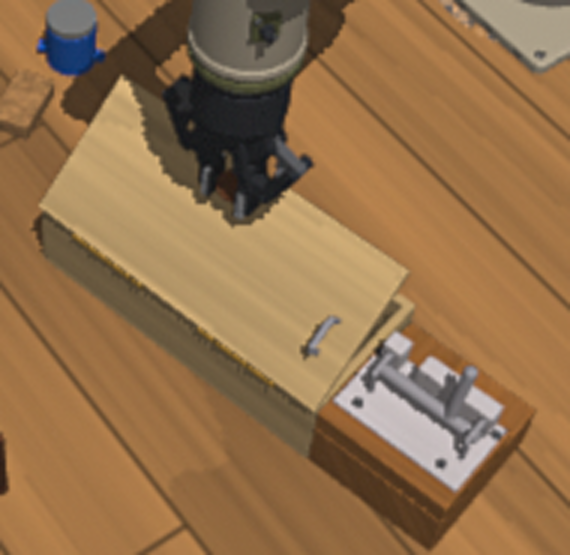

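The lid is coming up and the forces are low, so I continue.

Call:
move_arm(rows=[[[0.009, 0, -0.006, 0, 0, 0], [0.019, 0, -0.01, 0, 0, 0], [0.029, 0, -0.014, 0, 0, 0], [0.039, 0, -0.017, 0, 0, 0], [0.049, 0, -0.018, 0, 0, 0], [0.06, 0, -0.019, 0, 0, 0], [0.071, 0, -0.019, 0, 0, 0], [0.081, 0, -0.018, 0, 0, 0], [0.092, 0, -0.016, 0, 0, 0], [0.102, 0, -0.013, 0, 0, 0], [0.112, 0, -0.009, 0, 0, 0], [0.121, 0, -0.005, 0, 0, 0], [0.121, 0, -0.005, 0, 0, 0]]])

```text
time: 11.9
tool_pos: [651.4, 173.3, 178.6]
tcp_rot: [-179.9, -0.3, 13.6]
ft_force: [2.3, 5.6, 2.2]
finger_gap: 25.8
```

Run:
```python
from h import *
s=sensors.sense(); print(s['time'],s['tool_pos'],s['tcp_rot'],s['finger_gap'],s['ft_force'],s['joint_pos'])
d=snap('wrist','w9');snap('scene','s9'); crop('s9',290,150,480,385,2.5,'s9c')
```

```text
11.9 [651.42016844 173.26278638 178.59650914] [-179.94922132   -0.26707886   13.57423526] 25.83837318962413 [2.295928   5.60129521 2.15641391] [1.05038142e+01 2.04058216e+01 7.66007225e+01 6.55383101e-02
 8.27294850e+01 8.69213162e+01]
```

View pics/s9c.png

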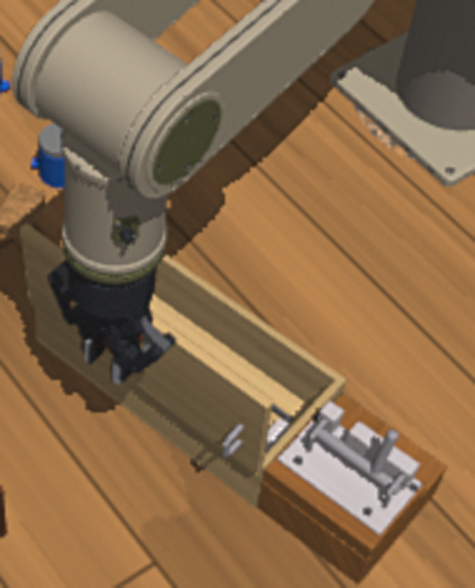

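View pics/w9.png

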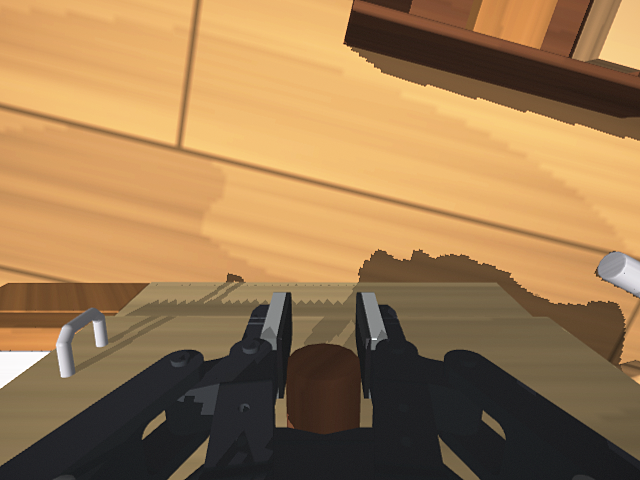

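Call:
move_arm(rows=[[[0, 0, 0, 0, 0, 0], [0, 0, 0, 0, 0, 0], [0, 0, 0, 0, 0, 0], [0.03, 0, 0, 0, 0, 0], [0.05, 0, 0, 0, 0, 0], [0.05, 0, -0.05, 0, 0, 0], [0.05, 0, -0.1, 0, 0, 0], [0.05, 0, -0.14, 0, 0, 0], [0.0, 0, -0.16, 0, 0, 0], [-0.05, 0, -0.16, 0, 0, 0], [-0.1, 0, -0.16, 0, 0, 0], [-0.15, 0, -0.16, 0, 0, 0], [-0.18, 0, -0.16, 0, 0, 0], [-0.18, 0, -0.16, 0, 0, 0], [-0.18, 0, -0.16, 0, 0, 0]]], grip=0.6)

```text
time: 13.5
tool_pos: [474.0, 129.6, 337.0]
tcp_rot: [180.0, -0.1, 13.5]
ft_force: [0.8, 0.0, 0.9]
finger_gap: 51.2
```

Run:
```python
from h import *
s=sensors.sense(); print(s['time'],s['tool_pos'],s['tcp_rot'],s['finger_gap'],s['ft_force'])
d=snap('wrist','w10');snap('scene','s10'); crop('s10',180,130,480,385,2.5,'s10c')
```

```text
13.5 [474.04643776 129.62652193 336.99994452] [ 1.79978919e+02 -1.03209999e-01  1.35328081e+01] 51.24147096298435 [0.75194133 0.02039772 0.93746292]
```

View pics/s10c.png

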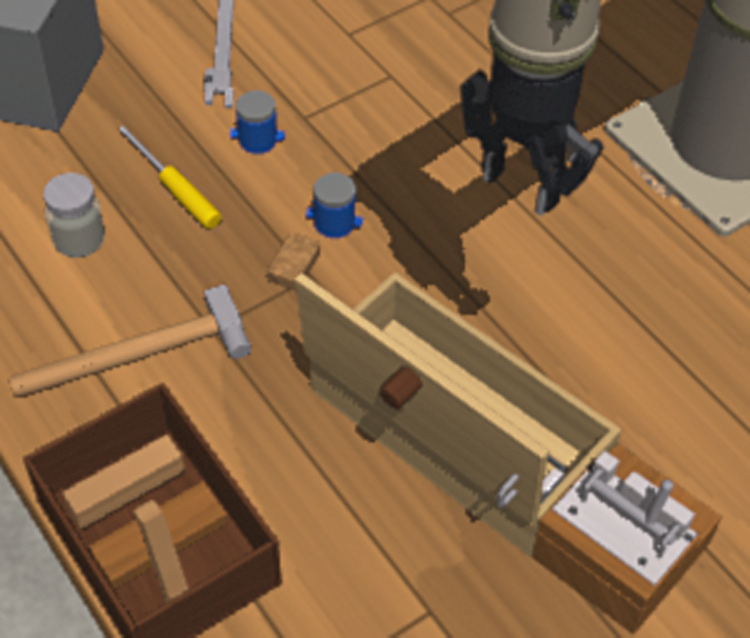

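View pics/w10.png

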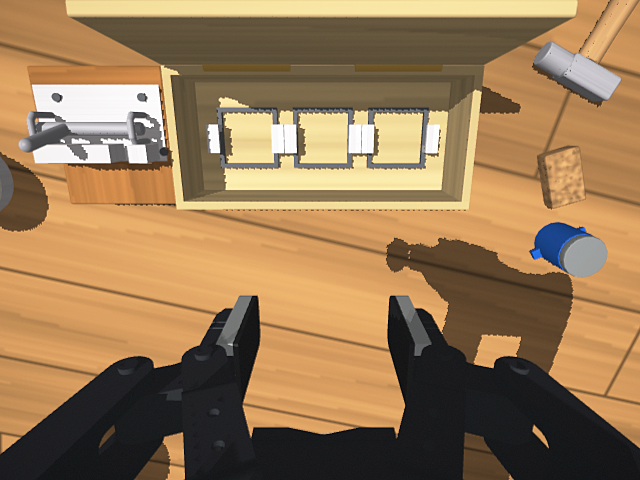

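The lid stands open. The sockets are the square frames around (249,138), (323,138) and (397,138).

Run:
```python
from h import *
crop('w10',160,60,490,215,2.4,'w10c')
```

```text
(no output)
```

View pics/w10c.png

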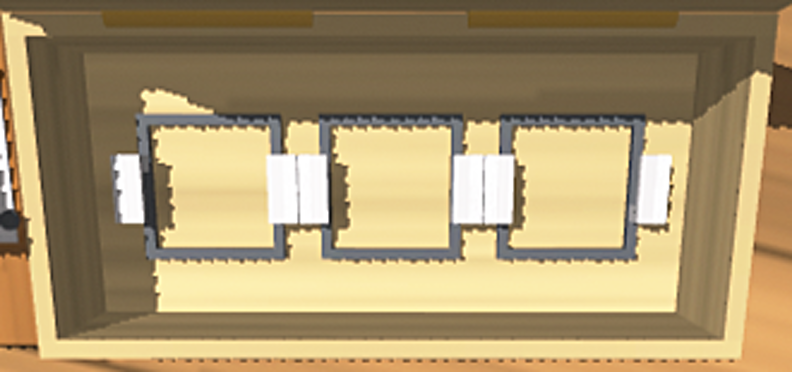

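Run:
```python
from h import *
from scipy.optimize import least_squares
np.set_printoptions(precision=2,suppress=True)
W=load('w10')
C=lambda x,y:np.array([160+x/2.4,60+y/2.4])
fr={2:[(137,115),(284,115),(286,260),(148,260)],1:[(320,115),(464,115),(462,260),(323,260)],0:[(501,115),(645,115),(636,260),(498,260)]}
for z in (14,11):
  for k,v in fr.items():
    X=np.array([ray(W,*C(*p),z) for p in v]); 
    print(z,k,X.mean(0),[np.round(np.linalg.norm(X[i]-X[(i+1)%4]),1) for i in range(4)])
c0,s0=np.cos(np.radians(13.57)),np.sin(np.radians(13.57))
for k in(0,1,2):
    y=(k-1)*85; print('pred',k,528-s0*y,142.4+c0*y)
# clip centers
for p in((298,190),(484,190)): print('clip mid',ray(W,*C(*p),31))
print('tip: rim corners',[ray(W,*C(*p),80) for p in((0,12),(792,12),(742,358),(42,358))])
```

```text
14 2 [508.01 223.46  14.  ] [np.float64(68.1), np.float64(66.6), np.float64(66.8), np.float64(66.5)]
14 1 [527.83 141.28  14.  ] [np.float64(66.8), np.float64(66.6), np.float64(67.3), np.float64(66.6)]
14 0 [547.58  59.39  14.  ] [np.float64(66.8), np.float64(66.6), np.float64(66.9), np.float64(66.6)]
11 2 [507.75 223.97  11.  ] [np.float64(68.5), np.float64(67.0), np.float64(67.2), np.float64(67.0)]
11 1 [527.7  141.24  11.  ] [np.float64(67.2), np.float64(67.0), np.float64(67.8), np.float64(67.0)]
11 0 [547.58  58.82  11.  ] [np.float64(67.2), np.float64(67.0), np.float64(67.3), np.float64(67.0)]
pred 0 547.9438188807753 59.77286106580462
pred 1 528.0 142.4
pred 2 508.0561811192246 225.0271389341954
clip mid [518.06 183.21  31.  ]
clip mid [537.96 100.68  31.  ]
tip: rim corners [array([559.37, 304.22,  80.  ]), array([630.91,   7.93,  80.  ]), array([497.59, -19.71,  80.  ]), array([427.55, 271.07,  80.  ])]
```

Run:
```python
from h import *
W=load('w10')
print(ray(W,583,255,64))
plan([430,-185,230],25)
plan([430,-185,330],25)
```

```text
[ 476.04176918 -166.81838635   64.        ]
row [-0.1175, 0.2956, 0.1065] [0.01, -0.04, -11.46]
row [-0.1174, 0.2956, 0.0065] [0.01, -0.04, -11.46]
```

Call:
move_arm(rows=[[[-0.02, 0.05, 0, 0, 0, -2], [-0.117, 0.296, 0.05, 0, 0, -11.5], [-0.117, 0.296, 0.106, 0, 0, -11.5], [-0.117, 0.296, 0.106, 0, 0, -11.5], [-0.117, 0.296, 0.106, 0, 0, -11.5], [-0.117, 0.296, 0.106, 0, 0, -11.5], [-0.117, 0.296, 0.106, 0, 0, -11.5], [-0.117, 0.296, 0.106, 0, 0, -11.5], [-0.117, 0.296, 0.106, 0, 0, -11.5], [-0.117, 0.296, 0.106, 0, 0, -11.5]]], grip=0.85)

```text
time: 14.6
tool_pos: [430.7, -185.0, 230.7]
tcp_rot: [-180.0, -0.0, 25.1]
ft_force: [0.1, -0.2, -0.0]
finger_gap: 72.5
```

Run:
```python
from h import *
s=sensors.sense(); print(s['time'],s['tool_pos'],s['tcp_rot'],s['finger_gap'],s['ft_force'])
d=snap('wrist','w11')
```

```text
14.6 [ 430.67621056 -185.00945074  230.66660619] [-1.79989215e+02 -2.30840647e-02  2.50691838e+01] 72.47111184975931 [ 0.06732262 -0.1727216  -0.01261263]
```

View pics/w11.png

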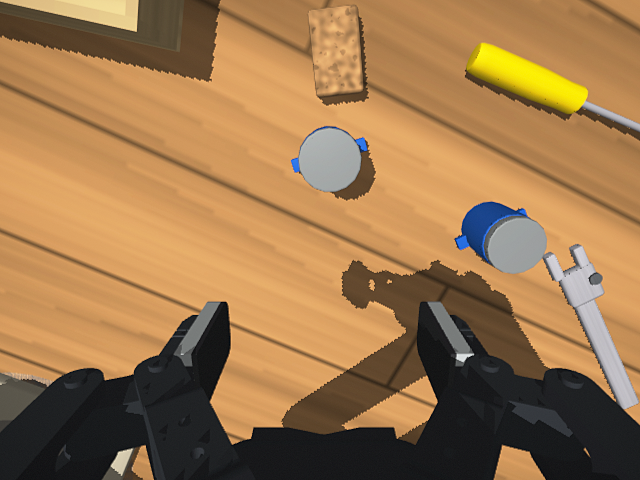

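Run:
```python
from h import *
crop('w11',270,110,390,210,6,'w11a'); crop('w11',440,185,620,305,4.4,'w11b')
```

```text
(no output)
```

View pics/w11a.png

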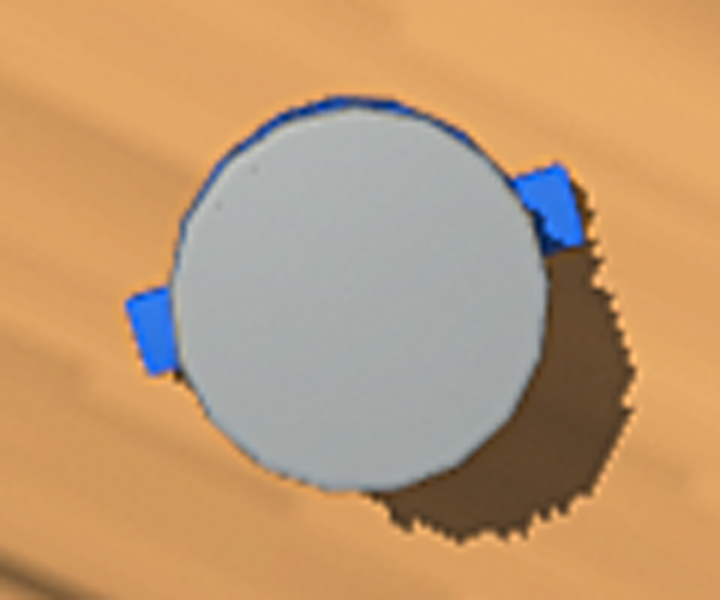

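View pics/w11b.png

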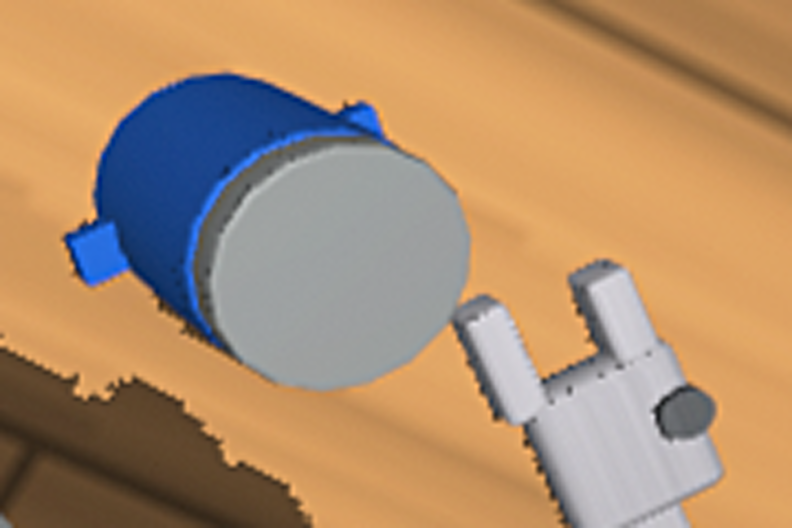

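Run:
```python
from h import *
np.set_printoptions(precision=2,suppress=True)
W=load('w11')
A=lambda x,y:(270+x/6,110+y/6); B=lambda x,y:(440+x/4.4,185+y/4.4)
for F,c,l,rr in((A,(360,300),(139,338),(572,204)),(B,(341,263),(79,262),(380,120))):
    L=ray(W,*F(*l),14);Rr=ray(W,*F(*rr),14); v=Rr-L
    print('lid',ray(W,*F(*c),64),'lugmid',(L+Rr)/2,'len',np.linalg.norm(v),'ang',np.degrees(np.arctan2(v[1],v[0])))
plan([473,-165,120],25)
```

```text
lid [ 474.6  -170.95   64.  ] lugmid [ 473.93 -171.22   14.  ] len 66.51385594905518 ang -47.9934416165402
lid [ 477.95 -337.69   64.  ] lugmid [ 477.67 -337.67   14.  ] len 67.60100617954218 ang -37.369252713114825
row [0.0465, 0.0, 0.111] [0.02, -0.04, 0.12]
```

Run:
```python
from h import *
plan([474.3,-171,100],25);plan([474.3,-171,38],25)
```

```text
row [0.0451, 0.006, 0.131] [0.02, -0.04, 0.12]
row [0.0451, 0.006, 0.193] [0.02, -0.04, 0.12]
```

Call:
move_arm(rows=[[[0.045, 0.006, 0.0, 0, 0, 0], [0.045, 0.006, 0.05, 0, 0, 0], [0.045, 0.006, 0.1, 0, 0, 0], [0.045, 0.006, 0.13, 0, 0, 0], [0.045, 0.006, 0.13, 0, 0, 0], [0.045, 0.006, 0.16, 0, 0, 0], [0.045, 0.006, 0.192, 0, 0, 0], [0.045, 0.006, 0.192, 0, 0, 0], [0.045, 0.006, 0.192, 0, 0, 0]]])

```text
time: 15.55
tool_pos: [474.4, -171.6, 40.4]
tcp_rot: [179.9, -0.1, 25.1]
ft_force: [0.8, -0.4, 0.4]
finger_gap: 72.6
```

Call:
move_arm(rows=[[[0, 0, 0, 0, 0, 0], [0, 0, 0, 0, 0, 0], [0, 0, 0, 0, 0, 0], [0, 0, 0, 0, 0, 0], [0, 0, 0, 0, 0, 0]]], grip=0, newtons=40)

```text
time: 16.05
tool_pos: [475.3, -172.4, 41.4]
tcp_rot: [179.8, -0.2, 25.1]
ft_force: [-0.6, 1.2, 7.6]
finger_gap: 48.7
```

Run:
```python
from h import *
s=sensors.sense(); print(s['time'],s['tool_pos'],s['tcp_rot'],s['finger_gap'],s['ft_force'])
d=snap('wrist','w12')
```

```text
16.05 [ 475.29055769 -172.44820968   41.36412046] [179.80667267  -0.18130628  25.05931078] 48.689069430449955 [-0.62620814  1.22166627  7.63131993]
```

View pics/w12.png

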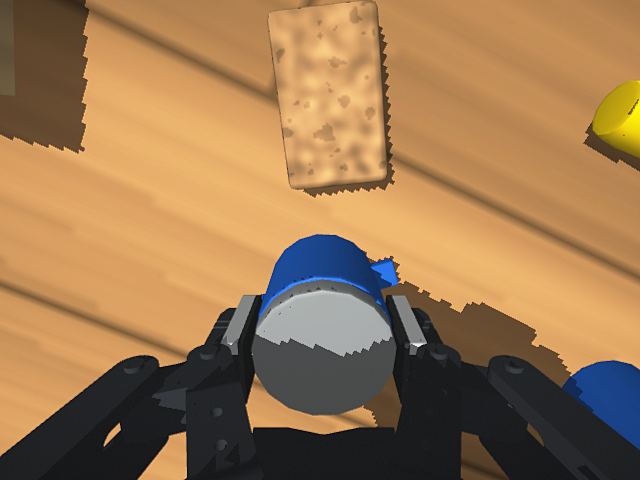

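Call:
move_arm(rows=[[[0, 0, -0.02, 0, 0, 0], [0, 0, -0.06, 0, 0, 0], [0, 0, -0.11, 0, 0, 0], [0, 0, -0.15, 0, 0, 0], [0, 0, -0.15, 0, 0, 0], [0, 0, -0.15, 0, 0, 0]]])

```text
time: 16.7
tool_pos: [474.4, -172.3, 191.0]
tcp_rot: [179.8, -0.2, 25.1]
ft_force: [0.5, 0.1, -1.5]
finger_gap: 48.4
```

Run:
```python
from h import *
s=sensors.sense(); print(s['time'],s['tool_pos'],s['tcp_rot'],s['finger_gap'],s['ft_force'])
plan([547.7,59.5,190],68.6)
```

```text
16.7 [ 474.4405173  -172.26659372  191.02271495] [179.77631979  -0.18327293  25.05247097] 48.37058050207383 [ 0.49040403  0.06180543 -1.54953117]
row [0.1645, -0.1789, 0.0009] [0.28, -0.09, -43.55]
```

Call:
move_arm(rows=[[[0.02, -0.022, 0, 0, 0, -5], [0.055, -0.06, 0, 0, 0, -13], [0.09, -0.098, 0, 0, 0, -21], [0.125, -0.136, 0, 0, 0, -29], [0.15, -0.163, 0, 0, 0, -37], [0.1645, -0.179, 0, 0, 0, -43.5], [0.1645, -0.179, 0, 0, 0, -43.5], [0.1645, -0.179, 0, 0, 0, -43.5], [0.1645, -0.179, 0, 0, 0, -43.5]]])

```text
time: 17.6
tool_pos: [545.7, 59.2, 187.4]
tcp_rot: [-179.9, 0.1, 68.4]
ft_force: [-0.5, 0.3, -0.5]
finger_gap: 48.6
```

Run:
```python
from h import *
s=sensors.sense(); print(s['time'],s['tool_pos'],s['tcp_rot'],s['finger_gap'],s['ft_force'])
plan([547.7,59.5,90],68.6)
snap('wrist','w13')
```

```text
17.6 [545.65614629  59.20089388 187.38313955] [-1.79917801e+02  5.87068429e-02  6.84101263e+01] 48.60921601565603 [-0.50946877  0.27038913 -0.47496901]
row [0.0011, 0.0019, 0.0974] [-0.08, 0.06, -0.19]
```

View pics/w13.png

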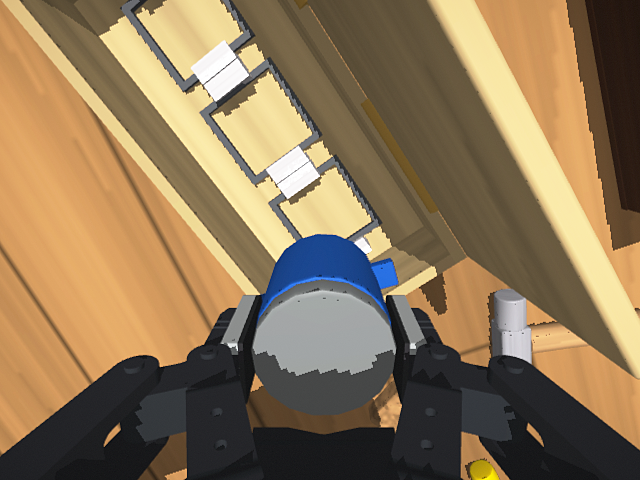

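Call:
move_arm(rows=[[[0.001, 0.002, 0.03, 0, 0, 0], [0.001, 0.002, 0.07, 0, 0, 0], [0.001, 0.002, 0.097, 0, 0, 0], [0.001, 0.002, 0.097, 0, 0, 0], [0.001, 0.002, 0.097, 0, 0, 0], [0.001, 0.002, 0.097, 0, 0, 0]]])

```text
time: 18.25
tool_pos: [550.2, 59.9, 93.7]
tcp_rot: [179.8, -0.1, 68.5]
ft_force: [0.1, -0.5, -0.5]
finger_gap: 48.4
```

Run:
```python
from h import *
s=sensors.sense(); print(s['time'],s['tool_pos'],s['tcp_rot'],s['finger_gap'],s['ft_force'])
plan([547.7,59.5,52],68.6)
d=snap('wrist','w14')
# predicted lug and socket frame projections
```

```text
18.25 [550.1945515   59.89895289  93.70518178] [ 1.79815528e+02 -7.60484326e-02  6.84925682e+01] 48.42354018290801 [ 0.07428525 -0.45479206 -0.46217452]
row [-0.0013, -0.0023, 0.0417] [0.18, -0.08, -0.11]
```

View pics/w14.png

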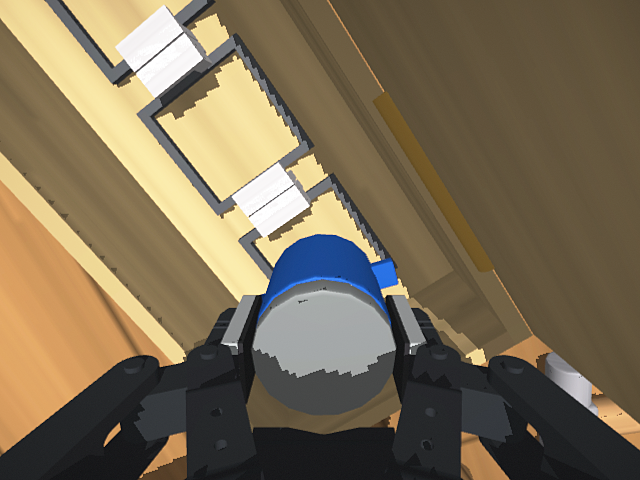

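Call:
move_arm(rows=[[[-0.0013, -0.0023, 0.01, 0, 0, 0], [-0.0013, -0.0023, 0.018, 0, 0, 0], [-0.0013, -0.0023, 0.018, 0, 0, 0], [-0.0013, -0.0023, 0.018, 0, 0, 0], [-0.0013, -0.0023, 0.018, 0, 0, 0], [-0.0013, -0.0023, 0.018, 0, 0, 0]]])

```text
time: 18.9
tool_pos: [546.3, 60.0, 73.6]
tcp_rot: [180.0, -0.0, 68.6]
ft_force: [0.7, 0.3, -0.6]
finger_gap: 48.8
```

Run:
```python
from h import *
s=sensors.sense(); print(s['time'],s['tool_pos'],s['tcp_rot'],s['finger_gap'],s['ft_force'])
plan([547.7,59.5,52],68.6)
```

```text
18.9 [546.26317236  60.04941893  73.58601894] [ 1.79975204e+02 -1.33561404e-02  6.85565789e+01] 48.78977570948603 [ 0.71806614  0.31491044 -0.64509987]
row [0.0, 0.0015, 0.0216] [0.02, -0.01, -0.04]
```

Call:
move_arm(rows=[[[0, 0.0008, 0.005, 0, 0, 0], [0, 0.0008, 0.01, 0, 0, 0], [0, 0.0008, 0.015, 0, 0, 0], [0, 0.0008, 0.02, 0, 0, 0], [0, 0.0008, 0.023, 0, 0, 0], [0, 0.0008, 0.023, 0, 0, 0]]])

```text
time: 19.5
tool_pos: [546.5, 59.7, 49.9]
tcp_rot: [-180.0, 0.0, 68.6]
ft_force: [-0.1, 0.1, 0.6]
finger_gap: 48.7
```

Run:
```python
from h import *
s=sensors.sense(); print(s['time'],s['tool_pos'],s['tcp_rot'],s['finger_gap'],s['ft_force'],s['wrist_torque'])
d=snap('wrist','w15')
```

```text
19.5 [546.52943719  59.68213807  49.9137657 ] [-1.79968479e+02  1.38348866e-02  6.85555169e+01] 48.673464260078774 [-0.12349716  0.05993739  0.60943553] [-0.00284333  0.03932474  0.00707167]
```

View pics/w15.png

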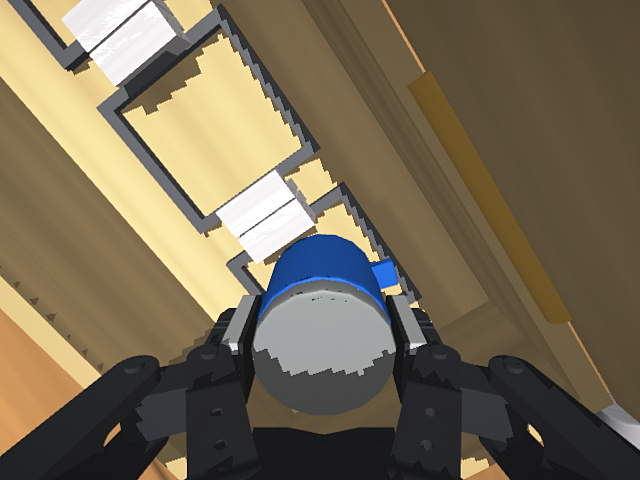

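Call:
move_arm(rows=[[[0, 0, 0.001, 0, 0, 0], [0, 0, 0.002, 0, 0, 0], [0, 0, 0.002, 0, 0, 0], [0, 0, 0.002, 0, 0, 0]]])

```text
time: 19.95
tool_pos: [547.0, 59.7, 49.4]
tcp_rot: [180.0, -0.0, 68.6]
ft_force: [-4.9, -0.8, 9.6]
finger_gap: 48.7
```

Call:
move_arm(rows=[[[0, 0, -0.001, 0, 0, 6], [0, 0, -0.001, 0, 0, 12], [0, 0, -0.001, 0, 0, 18], [0, 0, -0.001, 0, 0, 24], [0, 0, -0.001, 0, 0, 30], [0, 0, -0.001, 0, 0, 36], [0, 0, -0.001, 0, 0, 42]]])

```text
time: 20.65
tool_pos: [547.1, 59.8, 49.5]
tcp_rot: [180.0, -0.0, 26.3]
ft_force: [0.8, 0.7, -0.3]
finger_gap: 48.6
```

Run:
```python
from h import *
s=sensors.sense(); print(s['time'],s['tool_pos'],s['tcp_rot'],s['finger_gap'],s['ft_force'],s['wrist_torque'])
d=snap('wrist','w16')
```

```text
20.65 [547.06450157  59.75728484  49.51035236] [ 1.79985145e+02 -4.08699203e-02  2.63106607e+01] 48.580249055513086 [ 0.82219847  0.6881403  -0.29091165] [-0.02101974 -0.1073818  -0.02775761]
```

View pics/w16.png

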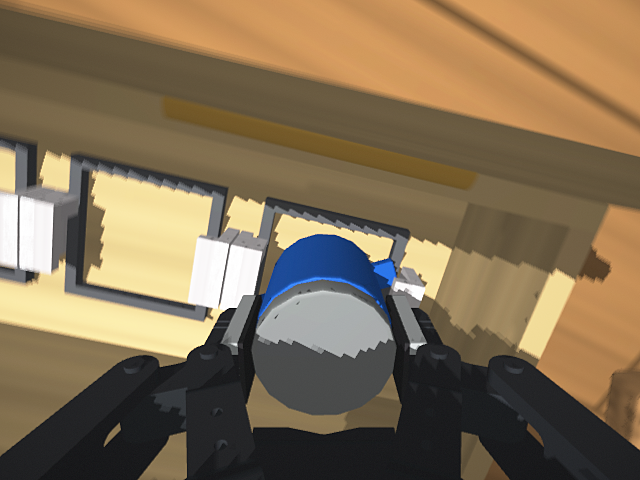

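Turning freely. I carry on to the stop.

Call:
move_arm(rows=[[[0, 0, 0, 0, 0, 6], [0, 0, 0, 0, 0, 12], [0, 0, 0, 0, 0, 18], [0, 0, 0, 0, 0, 24], [0, 0, 0, 0, 0, 28], [0, 0, 0, 0, 0, 31], [0, 0, 0, 0, 0, 33], [0, 0, 0, 0, 0, 33]]])

```text
time: 21.5
tool_pos: [547.9, 59.7, 49.8]
tcp_rot: [-180.0, -0.1, -6.4]
ft_force: [4.2, 0.4, -1.6]
finger_gap: 48.7
```

Run:
```python
from h import *
s=sensors.sense(); print(s['time'],s['tool_pos'],s['tcp_rot'],s['finger_gap'],s['ft_force'],s['wrist_torque'])
d=snap('wrist','w17')
```

```text
21.5 [547.89098062  59.73115303  49.80055855] [-1.79978390e+02 -1.46025919e-01 -6.36108153e+00] 48.719058372129176 [ 4.18690744  0.44590725 -1.60874447] [ 0.12815901 -0.95448168  0.19035482]
```

View pics/w17.png

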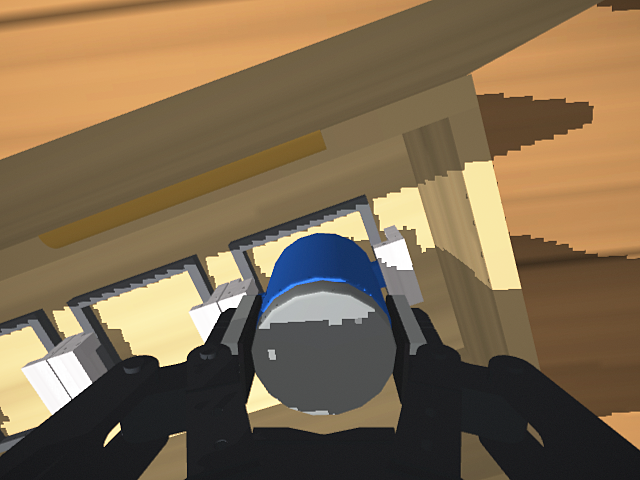

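Call:
move_arm(rows=[[[0, 0, 0, 0, 0, 0], [0, 0, 0, 0, 0, 0], [0, 0, 0, 0, 0, 0], [0, 0, 0, 0, 0, 0], [0, 0, -0.03, 0, 0, 0], [0, 0, -0.08, 0, 0, 0], [0, 0, -0.13, 0, 0, 0], [-0.03, 0, -0.18, 0, 0, 0], [-0.08, 0, -0.2, 0, 0, 0], [-0.08, 0, -0.2, 0, 0, 0], [-0.08, 0, -0.2, 0, 0, 0]]], grip=0.75)

```text
time: 22.65
tool_pos: [467.1, 68.9, 250.8]
tcp_rot: [-180.0, -0.2, -6.4]
ft_force: [0.2, 0.2, -0.9]
finger_gap: 64.0
```

Run:
```python
from h import *
s=sensors.sense(); print(s['time'],s['tool_pos'],s['tcp_rot'],s['finger_gap'],s['ft_force'],s['wrist_torque'])
d=snap('wrist','w18'); snap('top','t18'); snap('scene','s18')
```

```text
22.65 [467.08467706  68.91321228 250.83005044] [-179.97189898   -0.18772377   -6.4086483 ] 64.03954087226414 [ 0.19740941  0.18402844 -0.86475588] [ 0.03562097 -0.03242959  0.02140369]
```

View pics/w18.png

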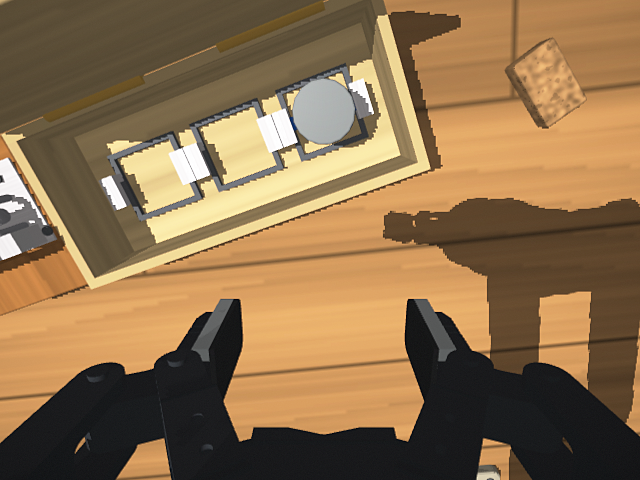

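View pics/s18.png

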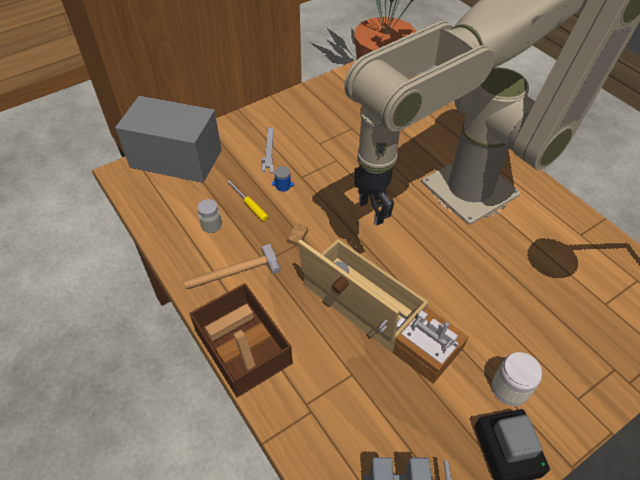

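Run:
```python
from h import *
print(ray(load('w18'),324,111,72))
plan([478,-385,220],90)
```

```text
[548.7586387   58.62023971  72.        ]
row [0.0616, 0.4494, 0.0279] [-0.07, 0.1, -96.45]
```

Call:
move_arm(rows=[[[0.01, 0.04, 0, 0, 0, -8], [0.018, 0.08, 0, 0, 0, -16], [0.024, 0.12, 0, 0, 0, -24], [0.03, 0.16, 0, 0, 0, -32], [0.035, 0.2, 0, 0, 0, -40], [0.04, 0.24, 0, 0, 0, -48], [0.044, 0.28, 0, 0, 0, -56], [0.048, 0.32, 0.02, 0, 0, -64], [0.052, 0.36, 0.03, 0, 0, -72], [0.056, 0.4, 0.03, 0, 0, -80], [0.06, 0.43, 0.03, 0, 0, -88], [0.0615, 0.449, 0.03, 0, 0, -96.4], [0.0615, 0.449, 0.03, 0, 0, -96.4], [0.0615, 0.449, 0.03, 0, 0, -96.4], [0.0615, 0.449, 0.03, 0, 0, -96.4]]], grip=0.85)

```text
time: 24.3
tool_pos: [478.0, -383.5, 218.0]
tcp_rot: [-179.9, -0.1, 89.8]
ft_force: [0.2, -0.3, 0.1]
finger_gap: 72.8
```

Run:
```python
from h import *
s=sensors.sense(); print(s['time'],s['tool_pos'],s['tcp_rot'],s['finger_gap'],s['ft_force'])
d=snap('wrist','w19')
```

```text
24.3 [ 477.97392161 -383.54342009  217.99042546] [-1.79922020e+02 -9.65367483e-02  8.98245209e+01] 72.78916241878802 [ 0.16687009 -0.280658    0.05229855]
```

View pics/w19.png

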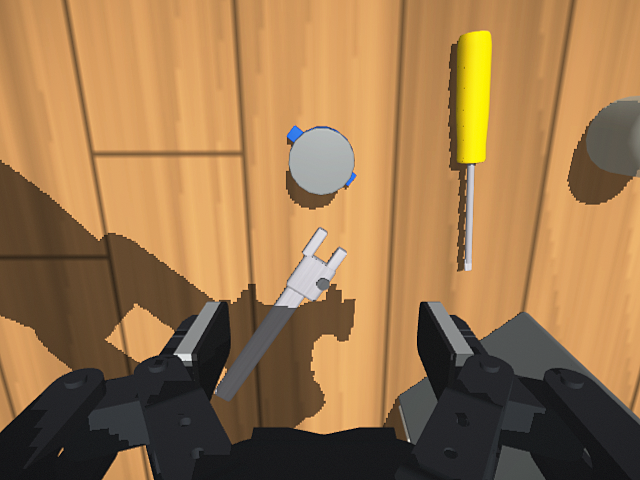

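Run:
```python
from h import *
crop('w19',270,110,380,210,6,'w19a')
```

```text
(no output)
```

View pics/w19a.png

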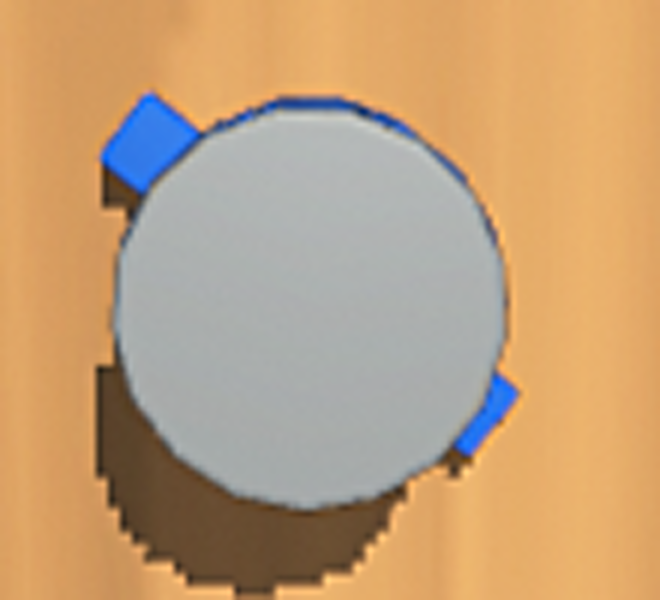

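Run:
```python
from h import *
np.set_printoptions(precision=2,suppress=True)
W=load('w19'); F=lambda x,y:(270+x/6,110+y/6)
L=ray(W,*F(127,125),14);Rr=ray(W,*F(492,424),14); v=Rr-L
print('lid',ray(W,*F(311,308),64),'mid',(L+Rr)/2,np.linalg.norm(v),np.degrees(np.arctan2(v[1],v[0])))
plan([477.8,-337.8,100],90);plan([477.8,-337.8,39],90)
```

```text
lid [ 477.23 -338.07   64.  ] mid [ 477.24 -338.74   14.  ] 66.44368958698632 -38.96454709644718
row [0.0455, -0.0003, 0.1185] [-0.05, -0.06, -0.12]
row [0.0454, -0.0003, 0.1795] [-0.05, -0.06, -0.12]
```

Call:
move_arm(rows=[[[0.045, -0.0005, 0.0, 0, 0, 0], [0.045, -0.0005, 0.05, 0, 0, 0], [0.045, -0.0005, 0.1, 0, 0, 0], [0.045, -0.0005, 0.12, 0, 0, 0], [0.045, -0.0005, 0.15, 0, 0, 0], [0.045, -0.0005, 0.178, 0, 0, 0], [0.045, -0.0005, 0.178, 0, 0, 0], [0.045, -0.0005, 0.178, 0, 0, 0]]])

```text
time: 25.15
tool_pos: [477.5, -338.6, 41.5]
tcp_rot: [-180.0, -0.0, 90.0]
ft_force: [0.0, -0.3, 0.7]
finger_gap: 72.3
```

Call:
move_arm(rows=[[[0, 0, 0, 0, 0, 0], [0, 0, 0, 0, 0, 0], [0, 0, 0, 0, 0, 0], [0, 0, 0, 0, 0, 0], [0, 0, 0, 0, 0, 0]]], grip=0, newtons=40)

```text
time: 25.65
tool_pos: [479.1, -340.5, 44.1]
tcp_rot: [179.8, 0.1, 89.9]
ft_force: [0.2, 0.4, 7.1]
finger_gap: 48.4
```

Run:
```python
from h import *
s=sensors.sense(); print(s['time'],s['tool_pos'],s['tcp_rot'],s['finger_gap'],s['ft_force'])
d=snap('wrist','w20')
```

```text
25.65 [ 479.05106976 -340.50364768   44.08919978] [1.79809040e+02 1.47365661e-01 8.99471331e+01] 48.4392050323647 [0.19889699 0.36401436 7.05447249]
```

View pics/w20.png

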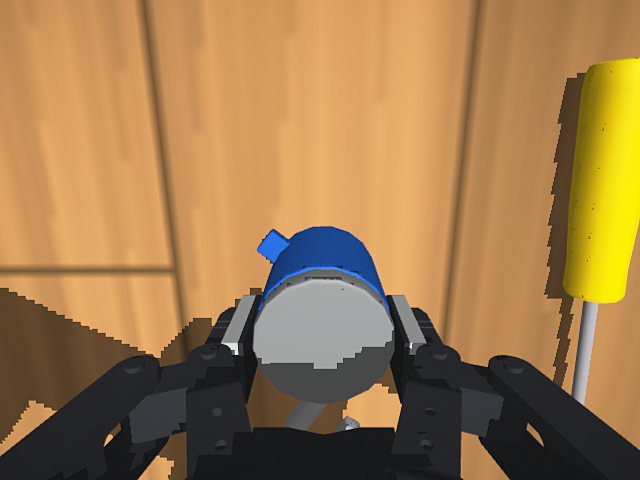

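Run:
```python
from h import *
for f,p,t in(('w12',(323,351),(475.3,-172.4)),('w20',(323,340),(479.05,-340.5)),('w12',(323,350),(475.3,-172.4))):
    X=ray(load(f),*p,64); print(f,X,X[:2]-t)
s=sensors.sense();print(s['tool_pos'])
```

```text
w12 [ 477.74945416 -171.80141067   64.        ] [2.44945416 0.59858933]
w20 [ 479.28164942 -336.07907402   64.        ] [0.23164942 4.42092598]
w12 [ 478.08836586 -171.64283299   64.        ] [2.78836586 0.75716701]
[ 479.02638503 -340.52086467   44.08595611]
```

Call:
move_arm(rows=[[[0, 0, -0.02, 0, 0, 0], [0, 0, -0.06, 0, 0, 0], [0, 0, -0.11, 0, 0, 0], [0, 0, -0.15, 0, 0, 0], [0, 0, -0.15, 0, 0, 0], [0, 0, -0.15, 0, 0, 0]]])

```text
time: 26.3
tool_pos: [478.4, -340.2, 193.8]
tcp_rot: [179.8, 0.2, 89.9]
ft_force: [0.6, -0.9, -2.0]
finger_gap: 48.4
```

Run:
```python
from h import *
s=sensors.sense(); print(s['time'],s['tool_pos'],s['tcp_rot'],s['finger_gap'],s['ft_force'])
a=np.radians(124); t=[508-2.5*np.cos(a),224.5-2.5*np.sin(a)]; print(t)
plan([*t,195],124)
```

```text
26.3 [ 478.4487731  -340.21003399  193.80618567] [1.79797141e+02 1.69338261e-01 8.99436119e+01] 48.432246807758034 [ 0.56656132 -0.87762089 -2.00837969]
[np.float64(509.39798225867685), np.float64(222.42740606861238)]
row [0.5627, 0.0304, -0.0027] [0.15, 0.22, -34.06]
```

Call:
move_arm(rows=[[[0.03, 0.0, 0, 0, 0, -2], [0.075, 0.0, 0, 0, 0, -5], [0.12, 0.0, 0, 0, 0, -8], [0.165, 0.0, 0, 0, 0, -11], [0.21, 0.0, 0, 0, 0, -14], [0.255, 0.0, 0, 0, 0, -17], [0.3, 0.005, 0, 0, 0, -20], [0.345, 0.01, 0, 0, 0, -23], [0.39, 0.015, 0, 0, 0, -26], [0.435, 0.02, 0, 0, 0, -29], [0.48, 0.025, 0, 0, 0, -31], [0.525, 0.03, 0, 0, 0, -33], [0.555, 0.0305, 0, 0, 0, -34], [0.563, 0.0305, 0, 0, 0, -34], [0.563, 0.0305, 0, 0, 0, -34], [0.563, 0.0305, 0, 0, 0, -34], [0.563, 0.0305, 0, 0, 0, -34]]])

```text
time: 28.0
tool_pos: [508.4, 222.1, 190.8]
tcp_rot: [-179.9, 0.0, 123.9]
ft_force: [-1.2, -0.6, -1.5]
finger_gap: 48.1
```

Run:
```python
from h import *
s=sensors.sense(); print(s['time'],s['tool_pos'],s['tcp_rot'],s['finger_gap'],s['ft_force'])
plan([509.4,222.4,95],124)
snap('wrist','w21')
```

```text
28.0 [508.35666543 222.10536428 190.84953572] [-1.79944257e+02  6.49813623e-03  1.23854862e+02] 48.07234933616452 [-1.21568018 -0.56765012 -1.48147162]
row [-0.0003, 0.0011, 0.0958] [-0.06, 0.01, -0.15]
```

View pics/w21.png

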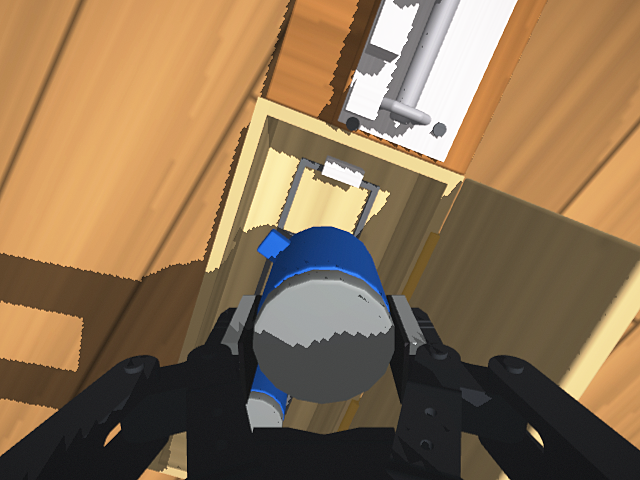

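Call:
move_arm(rows=[[[0, 0.0005, 0.04, 0, 0, 0], [0, 0.0005, 0.08, 0, 0, 0], [0, 0.0005, 0.105, 0, 0, 0], [0, 0.0005, 0.114, 0, 0, 0], [0, 0.0005, 0.114, 0, 0, 0], [0, 0.0005, 0.114, 0, 0, 0], [0, 0.0005, 0.114, 0, 0, 0]]])

```text
time: 28.75
tool_pos: [510.5, 224.2, 79.6]
tcp_rot: [179.8, 0.1, 123.9]
ft_force: [-0.4, -0.9, -1.5]
finger_gap: 48.2
```

Run:
```python
from h import *
s=sensors.sense(); print(s['time'],s['tool_pos'],s['tcp_rot'],s['finger_gap'],s['ft_force'])
plan([509.4,222.4,55],124)
snap('wrist','w22')
```

```text
28.75 [510.50577102 224.1935796   79.62556186] [1.79796197e+02 5.76110994e-02 1.23937302e+02] 48.2017522245255 [-0.37822601 -0.89826319 -1.51242179]
row [-0.0008, -0.002, 0.0246] [0.2, 0.06, -0.06]
```

View pics/w22.png

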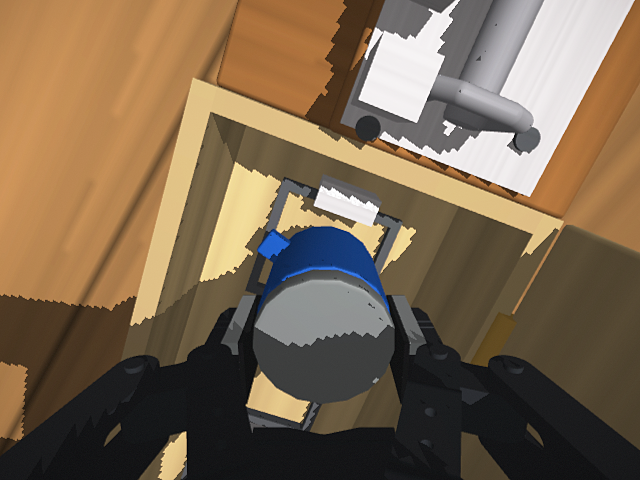

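Call:
move_arm(rows=[[[-0.0005, -0.001, 0.005, 0, 0, 0], [-0.0005, -0.001, 0.01, 0, 0, 0], [-0.0005, -0.001, 0.015, 0, 0, 0], [-0.0005, -0.001, 0.02, 0, 0, 0], [-0.0005, -0.001, 0.023, 0, 0, 0], [-0.0005, -0.001, 0.025, 0, 0, 0], [-0.0005, -0.001, 0.025, 0, 0, 0]]])

```text
time: 29.5
tool_pos: [508.2, 222.9, 52.3]
tcp_rot: [-180.0, -0.0, 124.0]
ft_force: [-0.3, -0.0, -2.1]
finger_gap: 48.2
```

Run:
```python
from h import *
s=sensors.sense(); print(s['time'],s['tool_pos'],s['tcp_rot'],s['finger_gap'],s['ft_force'],s['wrist_torque'])
snap('wrist','w23')
```

```text
29.5 [508.24717982 222.93265299  52.27130505] [-1.79986525e+02 -5.93487505e-03  1.23957698e+02] 48.24725872422872 [-0.3396869  -0.03351048 -2.07557986] [-0.02717084 -0.03318565 -0.0175396 ]
```

View pics/w23.png

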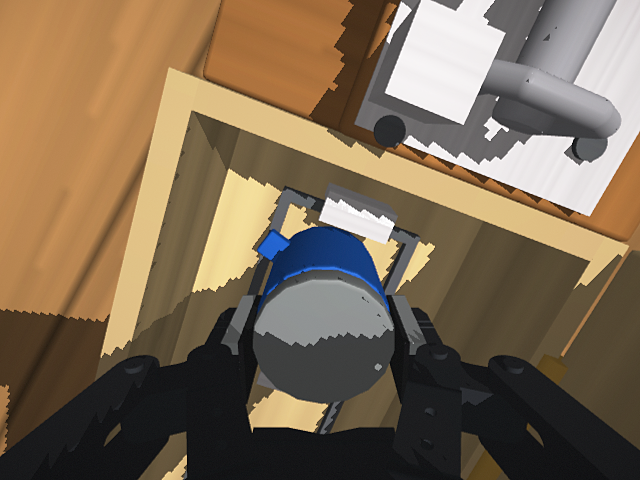

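Call:
move_arm(rows=[[[0.0, 0.0005, 0.001, 0, 0, 0], [0.0, 0.0005, 0.002, 0, 0, 0], [0.0, 0.0005, 0.0025, 0, 0, 0], [0.0, 0.0005, 0.0025, 0, 0, 0]]])

```text
time: 29.95
tool_pos: [508.9, 223.2, 52.0]
tcp_rot: [-180.0, 0.0, 124.0]
ft_force: [-9.9, -4.8, 19.3]
finger_gap: 48.2
```

Call:
move_arm(rows=[[[0, 0, -0.0012, 0, 0, 0], [0, -0.0003, -0.0012, 0, 0, 6], [0, -0.0005, -0.0012, 0, 0, 12], [0.0001, -0.0008, -0.0012, 0, 0, 18], [0.0002, -0.001, -0.0012, 0, 0, 24], [0.0003, -0.0013, -0.0012, 0, 0, 30], [0.0005, -0.0015, -0.0012, 0, 0, 36], [0.0006, -0.0017, -0.0012, 0, 0, 42]]])

```text
time: 30.75
tool_pos: [508.1, 223.0, 52.1]
tcp_rot: [179.9, -0.1, 81.7]
ft_force: [0.2, -0.2, 4.8]
finger_gap: 48.6
```

Run:
```python
from h import *
s=sensors.sense(); print(s['time'],s['tool_pos'],s['tcp_rot'],s['finger_gap'],s['ft_force'],s['wrist_torque'])
snap('wrist','w24')
```

```text
30.75 [508.08660039 222.99631716  52.06979778] [ 1.79874466e+02 -5.29687611e-02  8.17097607e+01] 48.59346745450647 [ 0.16607319 -0.23310416  4.8185108 ] [-0.0611358   0.01448073  0.05273032]
```

View pics/w24.png

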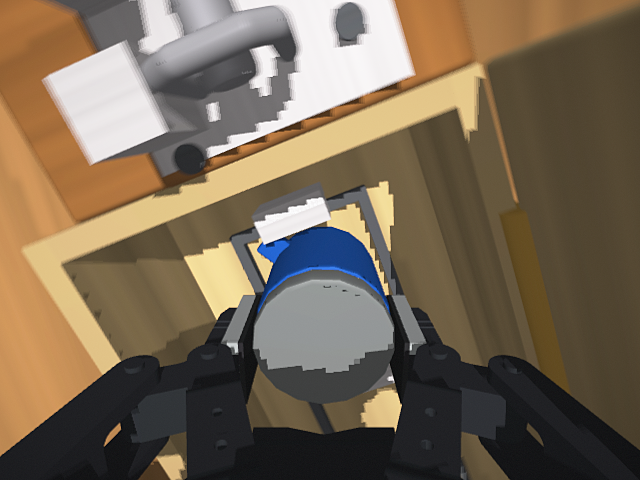

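Call:
move_arm(rows=[[[0, -0.0003, 0, 0, 0, 6], [0.0001, -0.0005, 0, 0, 0, 12], [0.0001, -0.0008, 0, 0, 0, 18], [0.0002, -0.001, 0, 0, 0, 24], [0.0003, -0.0012, 0, 0, 0, 28], [0.0004, -0.0013, 0, 0, 0, 31], [0.0004, -0.0014, 0, 0, 0, 33], [0.0004, -0.0014, 0, 0, 0, 33]]])

```text
time: 31.6
tool_pos: [506.8, 223.7, 52.0]
tcp_rot: [179.9, -0.1, 49.0]
ft_force: [0.1, -0.2, 5.5]
finger_gap: 48.2
```

Run:
```python
from h import *
s=sensors.sense(); print(s['time'],s['tool_pos'],s['tcp_rot'],s['finger_gap'],s['ft_force'],s['wrist_torque'])
snap('wrist','w25')
```

```text
31.6 [506.75650943 223.69626987  52.04492093] [ 1.79922938e+02 -1.19165784e-01  4.90320695e+01] 48.19214651406638 [ 0.08217451 -0.18890626  5.52884694] [-0.0449561  -0.05434112  0.15219846]
```

View pics/w25.png

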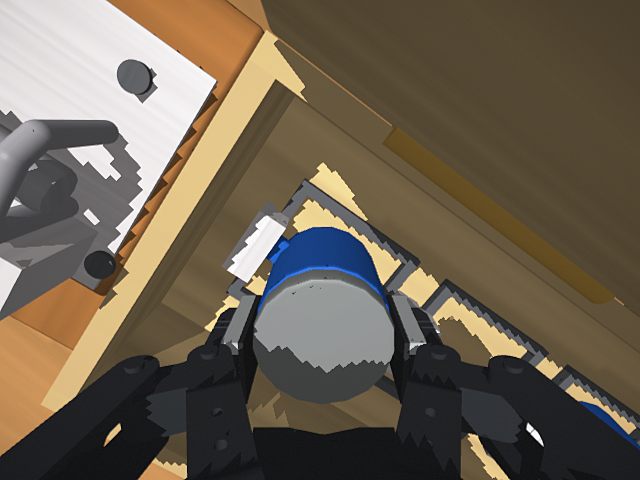

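Call:
move_arm(rows=[[[0, 0, 0, 0, 0, 0], [0, 0, 0, 0, 0, 0], [0, 0, 0, 0, 0, 0], [0, 0, 0, 0, 0, 0], [0, 0, -0.03, 0, 0, 0], [0, 0, -0.08, 0, 0, 0], [0, 0, -0.13, 0, 0, 0], [-0.03, 0, -0.18, 0, 0, 0], [-0.08, 0, -0.23, 0, 0, 0], [-0.08, 0.03, -0.26, 0, 0, 6], [-0.08, 0.06, -0.27, 0, 0, 12], [-0.08, 0.06, -0.27, 0, 0, 20], [-0.08, 0.06, -0.27, 0, 0, 28], [-0.08, 0.06, -0.27, 0, 0, 35.4], [-0.08, 0.06, -0.27, 0, 0, 35.4], [-0.08, 0.06, -0.27, 0, 0, 35.4]]], grip=0.75)

```text
time: 33.25
tool_pos: [498.3, 123.5, 320.9]
tcp_rot: [-180.0, 0.0, 13.8]
ft_force: [-0.0, 0.1, -0.8]
finger_gap: 64.0
```

Run:
```python
from h import *
s=sensors.sense(); print(s['time'],s['tool_pos'],s['tcp_rot'],s['finger_gap'],s['ft_force'],s['wrist_torque'])
d=snap('wrist','w26'); snap('top','t26'); snap('scene','s26')
```

```text
33.25 [498.28412233 123.54202461 320.85343171] [-1.79999613e+02  1.37559908e-02  1.37836117e+01] 64.04187076938959 [-0.03170659  0.12276443 -0.77460605] [ 0.00609823 -0.02521151  0.00534688]
```

View pics/w26.png

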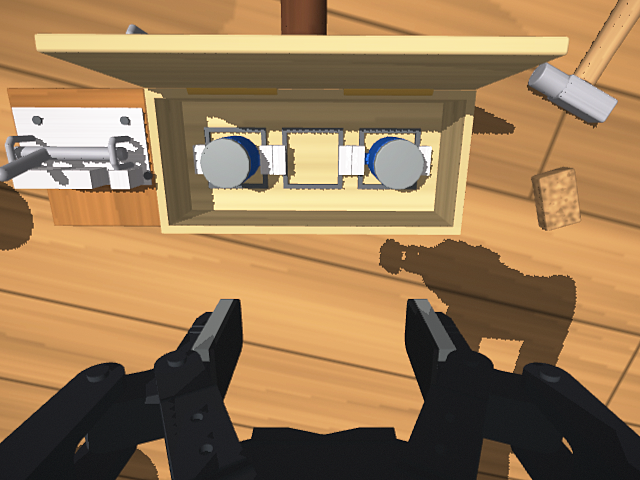

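View pics/t26.png

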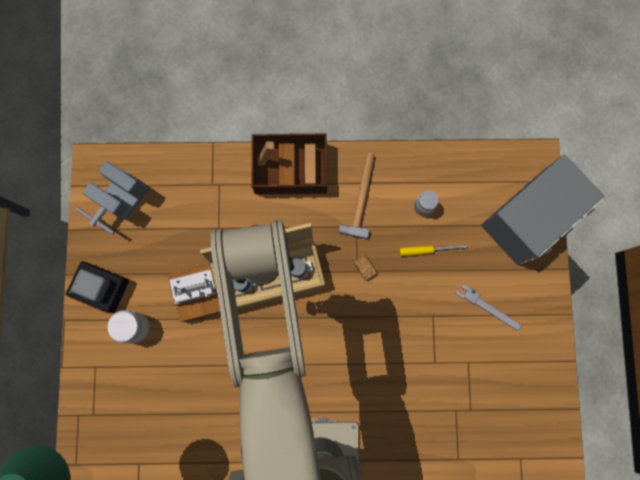

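Run:
```python
from h import *
W=load('w26'); 
for p in ((229,163),(399,164)):
    print(ray(W,*p,72))
crop('w26',150,85,480,240,2.4,'w26c'); crop('s26',280,220,440,360,4.5,'s26c')
```

```text
[510.60484997 219.80389296  72.        ]
[549.02964893  59.47008563  72.        ]
```

View pics/w26c.png

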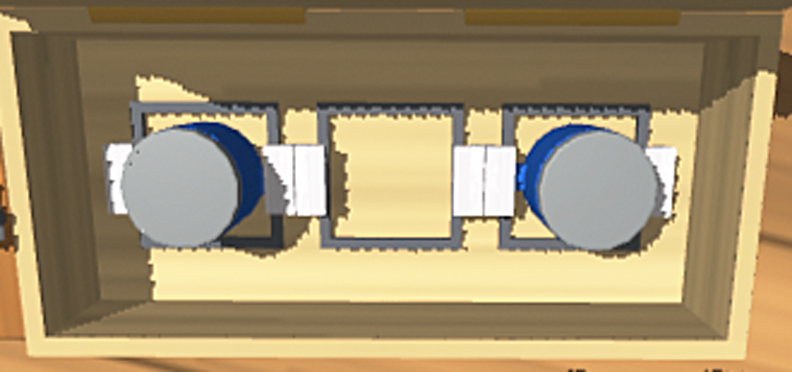

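View pics/s26c.png

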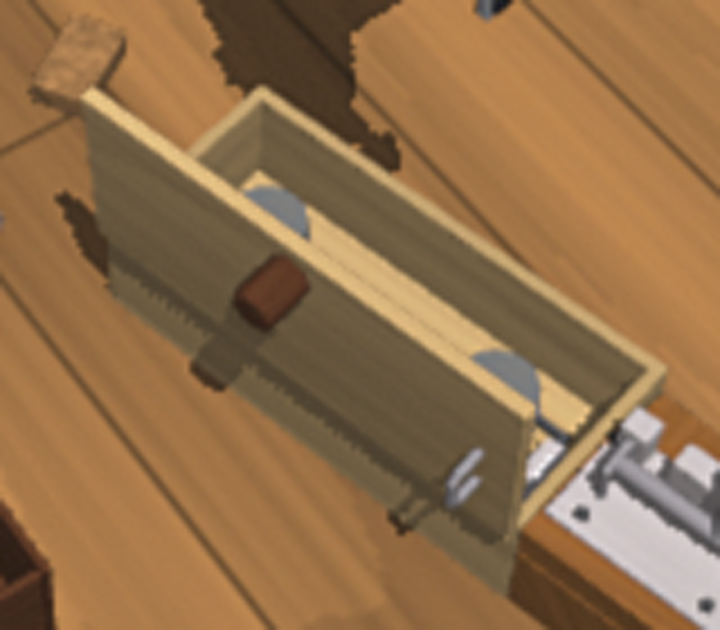

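Run:
```python
from h import *
plan([518,226,260],13.6)
```

```text
row [0.0434, -0.0948, 0.0609] [0.0, 0.01, 0.1]
```

Call:
move_arm(rows=[[[0.02, -0.04, 0.02, 0, 0, 0], [0.043, -0.08, 0.05, 0, 0, 0], [0.043, -0.095, 0.061, 0, 0, 0], [0.043, -0.095, 0.061, 0, 0, 0], [0.043, -0.095, 0.061, 0, 0, 0], [0.043, -0.095, 0.061, 0, 0, 0]]])

```text
time: 34.0
tool_pos: [518.5, 225.4, 261.3]
tcp_rot: [180.0, -0.1, 13.6]
ft_force: [0.9, -0.9, -0.2]
finger_gap: 64.3
```

Run:
```python
from h import *
s=sensors.sense(); print(s['time'],s['tool_pos'],s['tcp_rot'])
d=snap('wrist','w27'); crop('w27',170,110,470,310,2.6,'w27c')
```

```text
34.0 [518.48599081 225.37280346 261.29468379] [ 1.79985238e+02 -1.03867724e-01  1.35587419e+01]
```

View pics/w27.png

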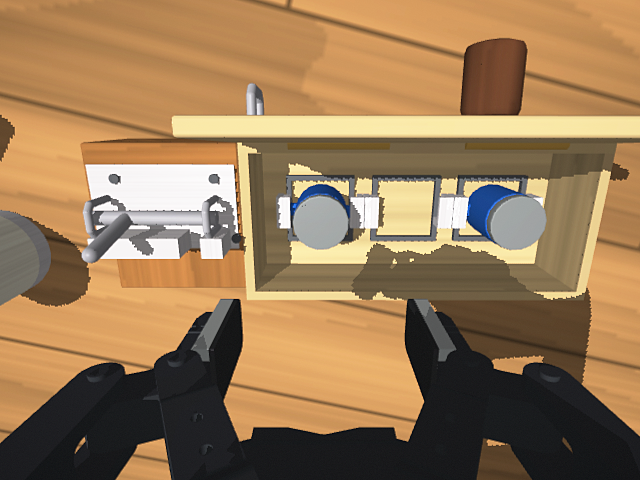

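View pics/w27c.png

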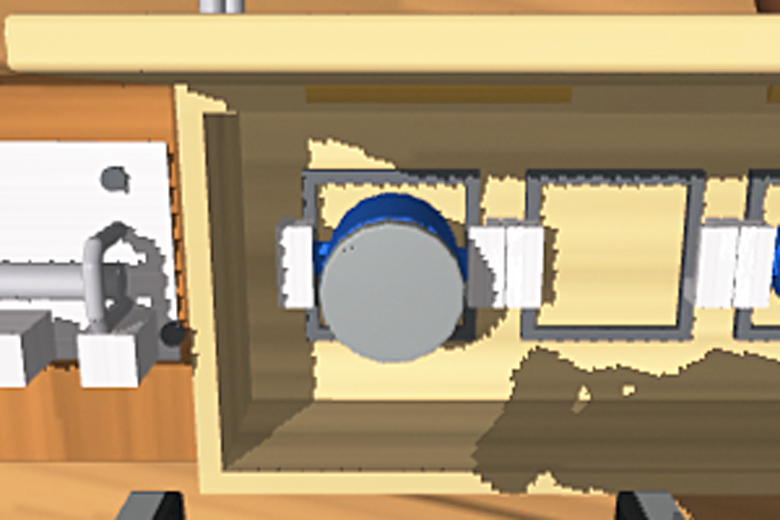

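Run:
```python
from h import *
W=load('w27');F=lambda x,y:(170+x/2.6,110+y/2.6)
print(ray(W,*F(392,292),72), ray(W,*F(390,264),31))
X=[ray(W,*F(*p),14) for p in((303,171),(480,171),(474,340),(307,340))]; print(np.mean(X,0))
```

```text
[509.87167282 224.60479295  72.        ] [509.71301525 225.52451261  31.        ]
[508.44590274 224.94293676  14.        ]
```

Run:
```python
from h import *
for p in([705,186,300],[705,186,179],[652,173,179]): plan(p,13.56)
```

```text
row [0.1721, 0.0818, -0.0381] [0.01, -0.13, -0.04]
row [0.1718, 0.0817, 0.0829] [0.01, -0.13, -0.04]
row [0.1173, 0.082, 0.0828] [0.01, -0.13, -0.04]
```

Call:
move_arm(rows=[[[0.0, 0.0, -0.038, 0, 0, 0], [0.04, 0.02, -0.04, 0, 0, 0], [0.085, 0.04, -0.04, 0, 0, 0], [0.125, 0.06, -0.04, 0, 0, 0], [0.165, 0.08, -0.04, 0, 0, 0], [0.172, 0.082, -0.04, 0, 0, 0], [0.172, 0.082, -0.04, 0, 0, 0], [0.172, 0.082, 0.0, 0, 0, 0], [0.172, 0.082, 0.045, 0, 0, 0], [0.172, 0.082, 0.08, 0, 0, 0], [0.172, 0.082, 0.083, 0, 0, 0], [0.172, 0.082, 0.083, 0, 0, 0], [0.172, 0.082, 0.083, 0, 0, 0]]], grip=0.6)

```text
time: 35.35
tool_pos: [705.7, 187.1, 181.6]
tcp_rot: [180.0, -0.3, 13.6]
ft_force: [0.2, 0.1, 0.9]
finger_gap: 51.1
```

Run:
```python
from h import *
s=sensors.sense(); print(s['time'],s['tool_pos'],s['tcp_rot'],s['ft_force'],s['finger_gap'])
snap('wrist','w28');snap('scene','s28'); crop('s28',240,150,480,385,2.5,'s28c')
plan([652,173,179],13.56)
```

```text
35.35 [705.67357287 187.06179351 181.56747314] [179.9876579   -0.32116684  13.5702087 ] [0.15303741 0.11690794 0.91492695] 51.084259684432155
row [-0.0558, 0.001, 0.0021] [0.02, -0.34, 0.0]
```

View pics/s28c.png

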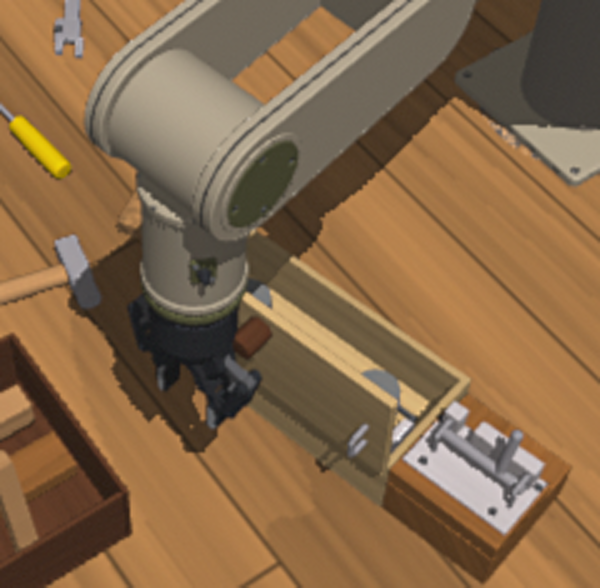

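View pics/w28.png

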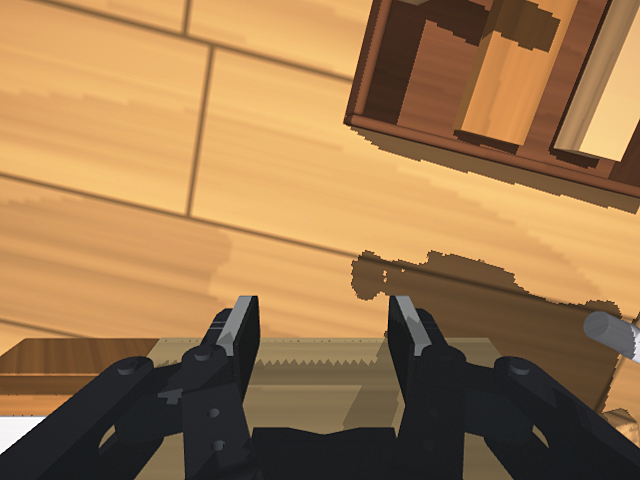

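Call:
move_arm(rows=[[[-0.02, 0.0005, 0.001, 0, 0, 0], [-0.04, 0.0005, 0.001, 0, 0, 0], [-0.055, 0.0005, 0.001, 0, 0, 0], [-0.055, 0.0005, 0.001, 0, 0, 0], [-0.055, 0.0005, 0.001, 0, 0, 0]]])

```text
time: 35.95
tool_pos: [652.1, 173.5, 178.1]
tcp_rot: [180.0, -0.2, 13.6]
ft_force: [-0.5, -0.5, -0.2]
finger_gap: 51.1
```

Call:
move_arm(rows=[[[0, 0, 0, 0, 0, 0], [0, 0, 0, 0, 0, 0], [0, 0, 0, 0, 0, 0], [0, 0, 0, 0, 0, 0], [0, 0, 0, 0, 0, 0]]], grip=0, newtons=30)

```text
time: 36.45
tool_pos: [651.8, 173.5, 176.7]
tcp_rot: [-180.0, -0.1, 13.6]
ft_force: [2.9, 1.3, 4.2]
finger_gap: 25.6
```

Run:
```python
from h import *
s=sensors.sense(); print(s['time'],s['tool_pos'],s['tcp_rot'],s['ft_force'],s['finger_gap'])
th=np.radians(100); P=lambda t:np.array([-115*np.cos(t)+38*np.sin(t),115*np.sin(t)+38*np.cos(t)])
a=np.radians(np.r_[95:-1:-5]); print(np.round([(P(t)-P(th))/1000*[1,-1] for t in a],4).tolist())
```

```text
36.45 [651.8338661  173.45437588 176.73726522] [-1.79998995e+02 -1.14656982e-01  1.35558987e+01] [2.89621962 1.28533188 4.17616991] 25.608063881983913
[[-0.0095, -0.0046], [-0.0194, -0.0083], [-0.0296, -0.0112], [-0.0399, -0.0132], [-0.0505, -0.0143], [-0.061, -0.0144], [-0.0716, -0.0136], [-0.082, -0.0119], [-0.0922, -0.0093], [-0.1022, -0.0059], [-0.1118, -0.0015], [-0.1211, 0.0036], [-0.1298, 0.0096], [-0.138, 0.0162], [-0.1456, 0.0236], [-0.1525, 0.0316], [-0.1586, 0.0402], [-0.164, 0.0493], [-0.1686, 0.0588], [-0.1724, 0.0687]]
```

Call:
move_arm(rows=[[[-0.0095, 0, -0.0046, 0, 0, 0], [-0.0194, 0, -0.0083, 0, 0, 0], [-0.0296, 0, -0.011, 0, 0, 0], [-0.04, 0, -0.013, 0, 0, 0], [-0.0505, 0, -0.0143, 0, 0, 0], [-0.061, 0, -0.0144, 0, 0, 0], [-0.0716, 0, -0.0136, 0, 0, 0], [-0.082, 0, -0.012, 0, 0, 0], [-0.092, 0, -0.0093, 0, 0, 0], [-0.102, 0, -0.006, 0, 0, 0], [-0.112, 0, -0.0015, 0, 0, 0], [-0.121, 0, 0.0036, 0, 0, 0]]])

```text
time: 37.65
tool_pos: [532.9, 144.9, 173.5]
tcp_rot: [-180.0, -0.1, 13.6]
ft_force: [1.3, 2.1, 6.3]
finger_gap: 25.9
```

Run:
```python
from h import *
s=sensors.sense(); print(s['time'],s['tool_pos'],s['tcp_rot'],s['ft_force'],s['finger_gap'])
snap('wrist','w29');snap('scene','s29'); crop('s29',240,150,480,385,2.5,'s29c')
```

```text
37.65 [532.92748447 144.91515667 173.47425586] [-1.79993112e+02 -1.04903357e-01  1.35630774e+01] [1.34452126 2.08341655 6.34463097] 25.89443374162528
```

View pics/s29c.png

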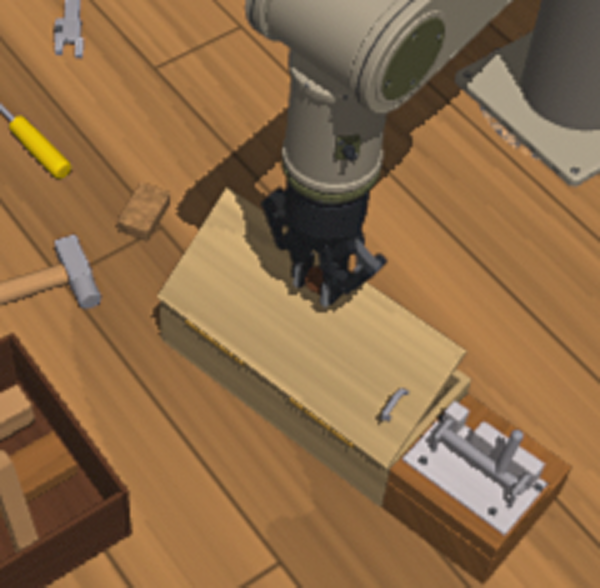

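View pics/w29.png

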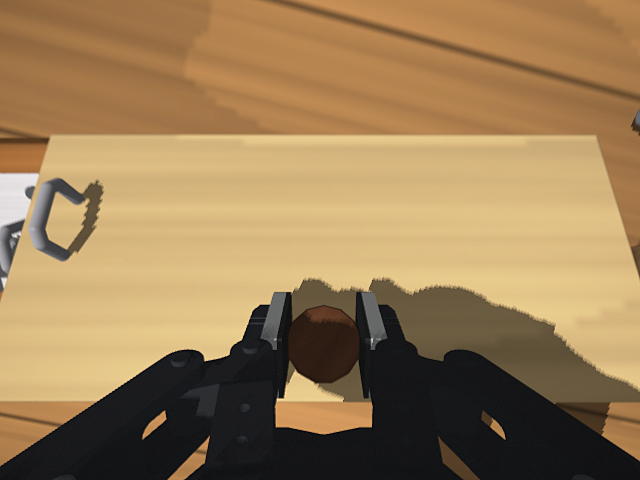

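Call:
move_arm(rows=[[[-0.0087, 0, 0.006, 0, 0, 0], [-0.017, 0, 0.0126, 0, 0, 0], [-0.0245, 0, 0.02, 0, 0, 0], [-0.0314, 0, 0.028, 0, 0, 0], [-0.0375, 0, 0.0366, 0, 0, 0], [-0.043, 0, 0.0457, 0, 0, 0], [-0.0475, 0, 0.055, 0, 0, 0], [-0.051, 0, 0.062, 0, 0, 0], [-0.051, 0, 0.066, 0, 0, 0], [-0.051, 0, 0.067, 0, 0, 0], [-0.051, 0, 0.067, 0, 0, 0]]])

```text
time: 38.85
tool_pos: [481.2, 132.5, 106.9]
tcp_rot: [-180.0, 0.3, 13.6]
ft_force: [-19.4, -2.7, 25.9]
finger_gap: 25.8
```

Run:
```python
from h import *
s=sensors.sense(); print(s['time'],s['tool_pos'],s['tcp_rot'],s['ft_force'],s['finger_gap'])
snap('scene','s30'); crop('s30',240,150,480,385,2.5,'s30c')
```

```text
38.85 [481.23325728 132.50300239 106.94591595] [-179.98940744    0.25835354   13.55776223] [-19.37977186  -2.69677411  25.94555423] 25.817956782448608
```

View pics/s30c.png

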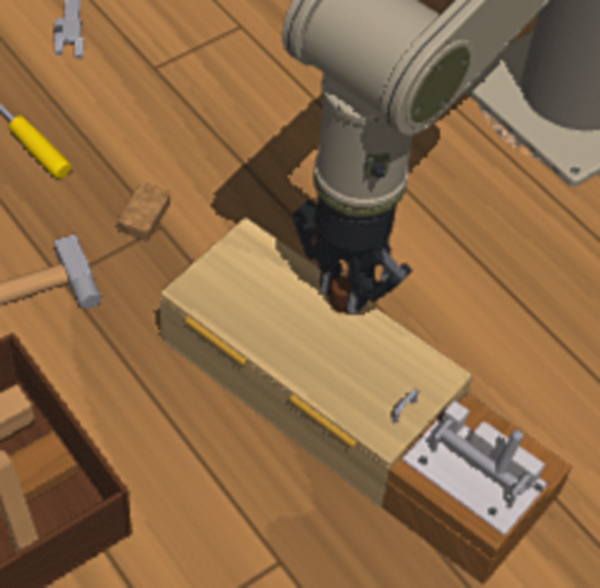

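The lid looks shut, with 26 N pressing back. I release, rise and check.

Call:
move_arm(rows=[[[0.001, 0, 0, 0, 0, 0], [0.002, 0, 0, 0, 0, 0], [0.002, 0, 0, 0, 0, 0], [0.002, 0, 0, 0, 0, 0], [0.002, 0, 0, 0, 0, 0], [0.002, 0, -0.03, 0, 0, 0], [0.002, 0, -0.07, 0, 0, 0], [0.0, 0, -0.1, 0, 0, 0], [0.0, 0, -0.1, 0, 0, 0], [0.0, 0, -0.1, 0, 0, 0]]], grip=0.6)

```text
time: 39.9
tool_pos: [484.3, 133.0, 206.1]
tcp_rot: [180.0, -0.1, 13.6]
ft_force: [-0.5, -0.7, -1.1]
finger_gap: 51.5
```

Run:
```python
from h import *
s=sensors.sense(); print(s['time'],s['tool_pos'],s['tcp_rot'],s['ft_force'],s['finger_gap'])
snap('wrist','w31');snap('scene','s31'); crop('s31',290,230,480,385,4,'s31c')
for z in (144,135): plan([482.5,374.5,z],13.56)
```

```text
39.9 [484.29041716 132.97823406 206.05169247] [ 1.79992791e+02 -1.01640323e-01  1.35513473e+01] [-0.52058327 -0.6948902  -1.11653971] 51.48636005478938
row [0.0563, -0.2351, 0.0599] [-0.01, 0.12, -0.01]
row [0.0563, -0.2351, 0.0689] [-0.01, 0.12, -0.01]
```

View pics/s31c.png

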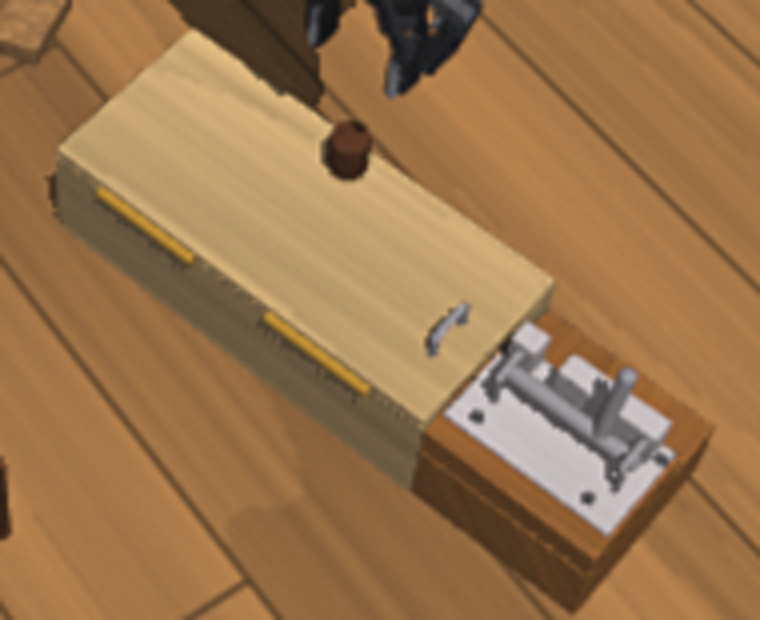

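View pics/w31.png

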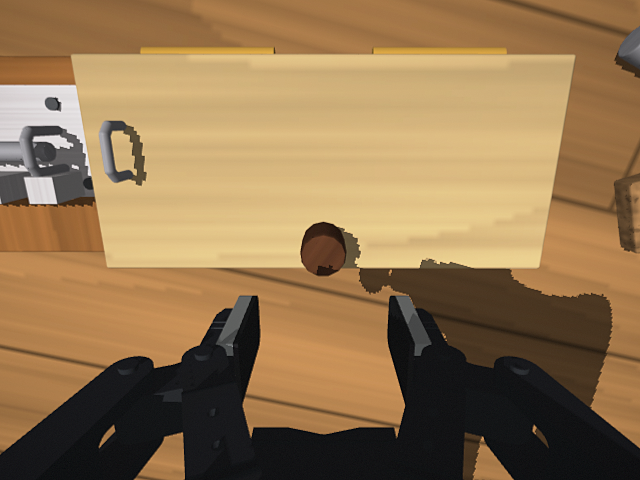

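The lid corners in the scene crop are at the same pixels as at the start, so the lid is shut. Now the bolt.

Call:
move_arm(rows=[[[0.01, -0.045, 0, 0, 0, 0], [0.02, -0.09, 0, 0, 0, 0], [0.03, -0.135, 0, 0, 0, 0], [0.04, -0.18, 0, 0, 0, 0], [0.05, -0.22, 0, 0, 0, 0], [0.0565, -0.235, 0, 0, 0, 0], [0.0565, -0.235, 0, 0, 0, 0], [0.0565, -0.235, 0, 0, 0, 0], [0.0565, -0.235, 0, 0, 0, 0]]], grip=0.5)

```text
time: 40.9
tool_pos: [483.4, 373.3, 204.4]
tcp_rot: [179.9, 0.1, 13.5]
ft_force: [0.4, -0.9, 0.2]
finger_gap: 42.7
```

Run:
```python
from h import *
s=sensors.sense(); print(s['time'],s['tool_pos'],s['tcp_rot'],s['ft_force'],s['finger_gap'])
snap('wrist','w32')
plan([484,374.3,144],13.56)
```

```text
40.9 [483.3952552  373.33880626 204.43754249] [1.79948668e+02 9.05440344e-02 1.35052996e+01] [ 0.37250924 -0.87697577  0.19227551] 42.70415392499955
row [0.0007, -0.0009, 0.0608] [0.04, 0.06, -0.08]
```

View pics/w32.png

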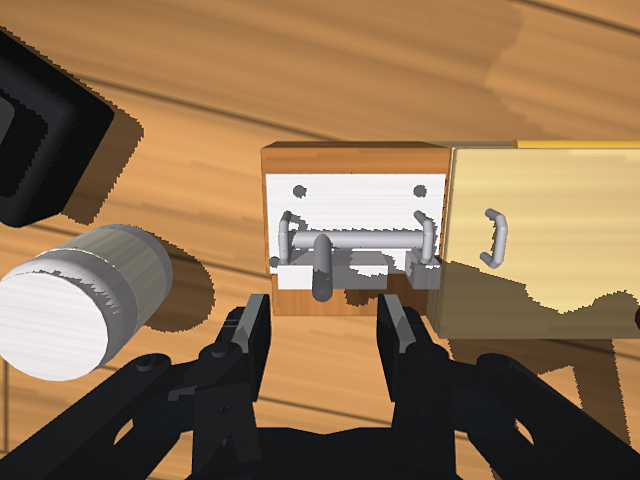

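Call:
move_arm(rows=[[[0.0005, -0.0005, 0.03, 0, 0, 0], [0.0005, -0.0005, 0.06, 0, 0, 0], [0.0005, -0.0005, 0.062, 0, 0, 0], [0.0005, -0.0005, 0.062, 0, 0, 0]]])

```text
time: 41.35
tool_pos: [483.6, 374.1, 143.0]
tcp_rot: [180.0, 0.1, 13.5]
ft_force: [-0.6, 1.0, -0.5]
finger_gap: 42.3
```

Call:
move_arm(rows=[[[0, 0, 0, 0, 0, 0], [0, 0, 0, 0, 0, 0], [0, 0, 0, 0, 0, 0], [0, 0, 0, 0, 0, 0], [0, 0, 0, 0, 0, 0], [0, 0, 0, 0, 0, 0]]], grip=0, newtons=25)

```text
time: 41.95
tool_pos: [485.2, 375.4, 145.6]
tcp_rot: [-180.0, -0.2, 13.5]
ft_force: [0.7, -3.7, 6.5]
finger_gap: 9.1
```

Call:
move_arm(rows=[[[0, 0.006, 0, 0, 0, 0], [0, 0.012, 0, 0, 0, 0], [0, 0.018, 0, 0, 0, 0], [0, 0.024, 0, 0, 0, 0], [0, 0.03, 0, 0, 0, 0], [0, 0.036, 0, 0, 0, 0], [0, 0.042, 0, 0, 0, 0], [0, 0.047, 0, 0, 0, 0], [0, 0.05, 0, 0, 0, 0], [0, 0.05, 0, 0, 0, 0], [0, 0.05, 0, 0, 0, 0]]])

```text
time: 43.05
tool_pos: [496.7, 327.1, 145.6]
tcp_rot: [-180.0, -0.2, 13.6]
ft_force: [-2.1, -0.7, 6.6]
finger_gap: 9.2
```

Run:
```python
from h import *
s=sensors.sense(); print(s['time'],s['tool_pos'],s['tcp_rot'],s['ft_force'],s['finger_gap'])
snap('wrist','w33')
```

```text
43.05 [496.74200505 327.12659973 145.64437256] [-1.79951197e+02 -1.76655419e-01  1.35506313e+01] [-2.06365485 -0.65542709  6.56250447] 9.223760588596905
```

View pics/w33.png

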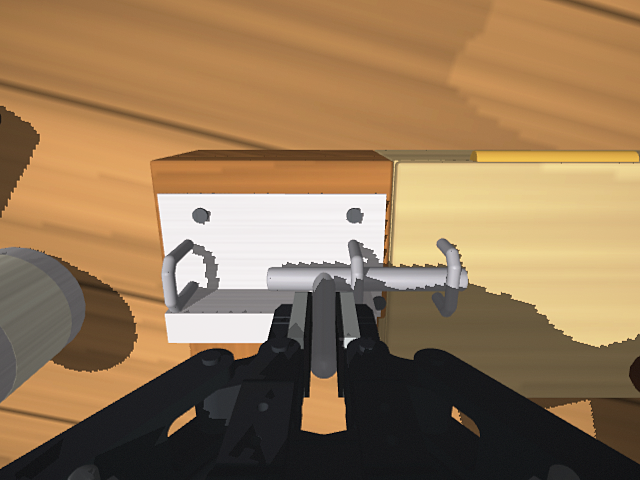

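Call:
move_arm(rows=[[[0, 0.001, 0, 0, 0, 0], [0, 0.002, 0, 0, 0, 0], [0, 0.003, 0, 0, 0, 0], [0, 0.003, 0, 0, 0, 0]]])

```text
time: 43.5
tool_pos: [496.9, 326.1, 145.7]
tcp_rot: [-179.8, -0.2, 13.6]
ft_force: [-2.2, 8.7, 4.1]
finger_gap: 9.2
```

Run:
```python
import numpy as np
a=np.radians(np.r_[6:91:6]); print(np.round(np.c_[-.052*np.sin(a),.052*(1-np.cos(a))],4).tolist())
```

```text
[[-0.0054, 0.0003], [-0.0108, 0.0011], [-0.0161, 0.0025], [-0.0212, 0.0045], [-0.026, 0.007], [-0.0306, 0.0099], [-0.0348, 0.0134], [-0.0386, 0.0172], [-0.0421, 0.0214], [-0.045, 0.026], [-0.0475, 0.0308], [-0.0495, 0.0359], [-0.0509, 0.0412], [-0.0517, 0.0466], [-0.052, 0.052]]
```

Call:
move_arm(rows=[[[-0.0054, -0.001, 0.0003, 0, 0, 0], [-0.0108, -0.0015, 0.001, 0, 0, 0], [-0.016, -0.0015, 0.0025, 0, 0, 0], [-0.021, -0.0015, 0.0045, 0, 0, 0], [-0.026, -0.0015, 0.007, 0, 0, 0], [-0.0306, -0.0015, 0.01, 0, 0, 0], [-0.0348, -0.0015, 0.0134, 0, 0, 0], [-0.0386, -0.0015, 0.0172, 0, 0, 0], [-0.042, -0.0015, 0.0214, 0, 0, 0], [-0.045, -0.0015, 0.026, 0, 0, 0]]])

```text
time: 44.5
tool_pos: [452.3, 315.6, 118.5]
tcp_rot: [-179.9, -0.1, 13.6]
ft_force: [-1.5, 4.1, 7.1]
finger_gap: 9.3
```

Run:
```python
from h import *
s=sensors.sense(); print(s['time'],s['tool_pos'],s['tcp_rot'],s['ft_force'],s['finger_gap'])
snap('wrist','w34')
```

```text
44.5 [452.28174884 315.56519176 118.5464328 ] [-1.79903897e+02 -9.01489742e-02  1.35753287e+01] [-1.49067006  4.14790026  7.13170505] 9.324891068362717
```

View pics/w34.png

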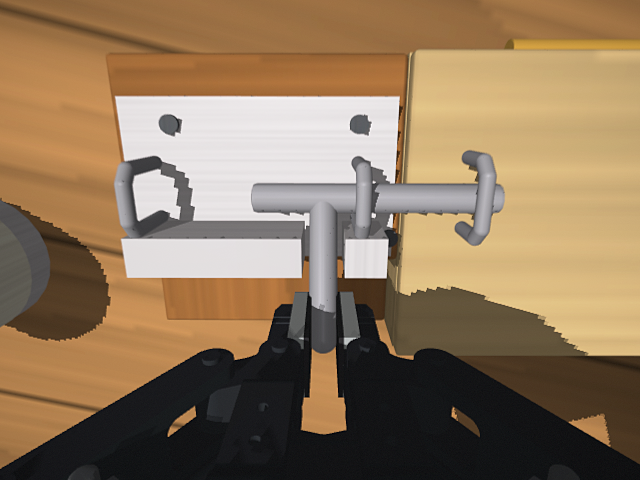

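The handle is in line with the notch gap at about (323,250). I continue down.

Call:
move_arm(rows=[[[-0.0025, 0, 0.005, 0, 0, 0], [-0.0045, 0, 0.01, 0, 0, 0], [-0.006, 0, 0.0155, 0, 0, 0], [-0.0067, 0, 0.021, 0, 0, 0], [-0.007, 0, 0.026, 0, 0, 0], [-0.007, 0, 0.028, 0, 0, 0], [-0.007, 0, 0.029, 0, 0, 0], [-0.007, 0, 0.029, 0, 0, 0]]])

```text
time: 45.35
tool_pos: [446.1, 314.3, 92.2]
tcp_rot: [-179.9, -0.1, 13.6]
ft_force: [-11.8, -1.5, 27.6]
finger_gap: 9.3
```

Run:
```python
from h import *
s=sensors.sense(); print(s['time'],s['tool_pos'],s['tcp_rot'],s['ft_force'],s['finger_gap'])
snap('wrist','w35')
```

```text
45.35 [446.09788689 314.28873359  92.20789523] [-1.79894626e+02 -1.33808005e-01  1.35825477e+01] [-11.77245445  -1.54316162  27.56828582] 9.341418727238597
```

View pics/w35.png

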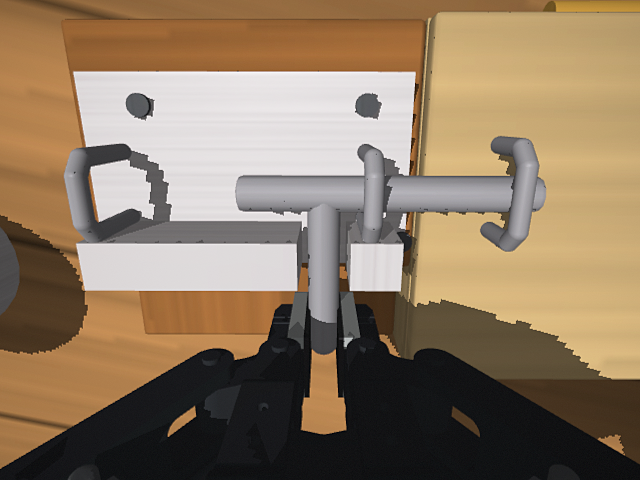

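Call:
move_arm(rows=[[[0, 0, -0.0005, 0, 0, 0], [0, 0, -0.0005, 0, 0, 0], [0, 0, -0.0005, 0, 0, 0], [0, 0, -0.0005, 0, 0, 0], [0, 0, -0.03, 0, 0, 0], [0, 0, -0.08, 0, 0, 0], [0, 0, -0.13, 0, 0, 0], [0, 0, -0.15, 0, 0, 0], [0, 0, -0.15, 0, 0, 0], [0, 0, -0.15, 0, 0, 0]]], grip=0.38)

```text
time: 46.4
tool_pos: [445.4, 312.9, 237.9]
tcp_rot: [180.0, 0.0, 13.5]
ft_force: [-0.0, -0.2, -1.1]
finger_gap: 32.4
```

Run:
```python
from h import *
s=sensors.sense(); print(s['time'],s['tool_pos'],s['tcp_rot'],s['ft_force'],s['finger_gap'])
W=snap('wrist','w36'); snap('scene','s36'); crop('s36',290,230,480,385,4,'s36c')
```

```text
46.4 [445.4412749  312.86070217 237.92087626] [1.79995079e+02 1.27871909e-02 1.35476517e+01] [-0.00132005 -0.17877759 -1.11873082] 32.43469286340965
```

View pics/w36.png

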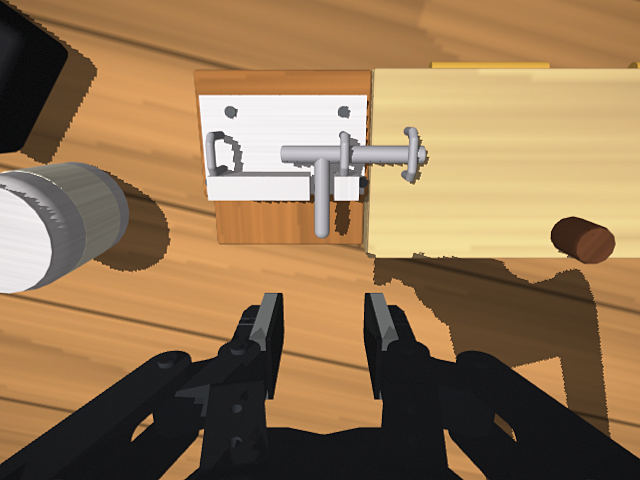

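View pics/s36c.png

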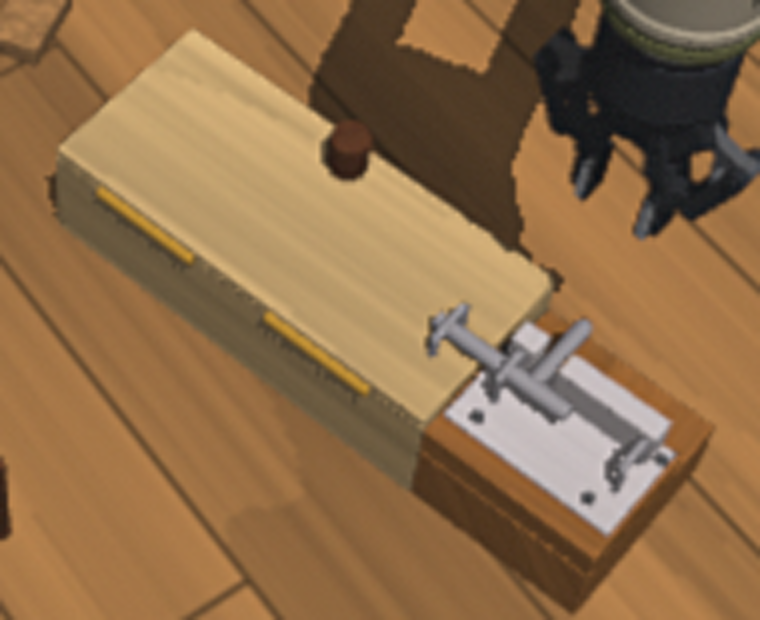

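The closed case now matches the starting picture: handle end at (585,325) and rod tip at about (435,325) in the crop, and lid corners unchanged. The arm is clear.

```bash
python3 -c "
from h import *
print(hand_in())"
```

```text
the job is handed in; nothing more can be done
None
```

The job is handed in after about 46 s of robot time, with every step done in the order asked. The hand-in reports no verdict, so the checks below are my own.

- **Pots:** only two pots were on the bench. I put them in socket0 and socket2 and twisted each clockwise until its lugs were under the clips. From the wrist angle at the end of the twist, each lug line is about 3° past the socket's y axis. In a close picture the pot in socket2 sits within about 2 mm of its socket centre. The pot in socket0 was also within about 2 mm, but only in pictures from farther away.
- **One measurement that disagreed:** an oblique picture put the pot in socket2 about 5 mm off centre. The close picture from almost overhead did not confirm it.
- **Stops:** the twist of the first pot ended against a clear resistance. For the second pot the torque stayed low (0.15 Nm), so I did not feel a hard stop there; I relied on the angle and the picture.
- **Lid:** I swung it to about 100° to load the pots, then shut it with about 26 N of downward press. Its corners are back at the starting pixels.
- **Bolt and handle:** I slid the bolt home until it pushed back with about 9 N, then turned the handle down until it resisted at about 28 N. The last picture matches the starting one.
- **Other tools:** they looked unmoved in the pictures I took, and the gripper was clear of everything at hand-in.

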